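# Pin the bench magnifier's lens arm to its stand

## Robot

A 6-joint arm with a two-finger parallel gripper is mounted at the origin on the work surface. World frame = base frame: x ahead of the robot, y to its left, z up, the work surface at z = 0. Lengths are in m, angles in rad, forces in N, time in s.
With the tool pointing down it reaches from about 0.15 to 0.775 m from the base axis. Payload 6.1 kg.
Tool frame: the origin (TCP) lies midway between the tips of the shut fingers; the grasp point (between the pads) lies 19 mm behind it (ctrl.grip_point_offset is the distance from the TCP to the grasp point, in m); z points along the fingers, x is the direction in which the jaws open and shut, and the axes are right-handed (so a half turn about z gives the same grasp; the last joint's range is limited). The gripper opens to 85 mm and grips with 20 to 120 N. Pads are 22 mm wide; open, the fingers measure 114 mm over their backs; the gripper's body (76 mm by 85 mm) begins 54 mm behind the grasp point. The pads swing forward as they close: fully open they stand 13 mm farther back than shut.
Start: joints at [1.211, 0.126, -0.04, 1.405, 0, 1.571], TCP at [0.185, 0.491, 0.231] pointing down, gripper open.
Joint ranges: [-2.72, 2.72], [-0.95, 1.95], [-1.27, 1.35], [-1.78, 2.02], [-1.46, 1.47], [-3.14, 3.14]. Speed limits (rad/s): [2.39, 2.39, 3.01, 3.14, 3.14, 3.14].

## Interface

Orientations are given as a 3x3 rotation matrix whose columns are the frame's x, y, z axes.
In Python, from rig import ctrl gives the robot as it stands.
- The arm moves only by the tool apply_moves, never from a script. Its argument "motion" is a list of rows, each a list of 5 numbers: the opening, from -1 (shut) to 1 (fully open), then the shift along the tool's x, y, z in mm, then the turn about the tool's z in degrees. A call has 1 to 5 rows; each row is the pose to reach, as a shift and turn from the pose commanded when the call began, along the tool's axes at that moment; what a row does not reach only later rows make up. A row lasts 1/12 s, in which the tool goes at most 41.7 mm and 7.16 degrees, less where a joint would pass 70% of its speed; a pose out of reach is approached as far as the arm can. A call with a gripper value outside its range is refused whole. The fingers move at their own pace and stop on an object; "force" is the grip in N (left out, the last holds). Time passes only in rows, so rows that repeat a pose let the fingers close. It gives the time, the measured TCP pose, the force and the opening at its end, in the units of the state.
- ctrl.state(): the state, without advancing time (a new reading comes with each control period).
- ctrl.snapshot(name): name is "scene" or "side" or "wrist"; returns (picture, depth): 420x560x3 uint8, red, green, blue; 420x560 float32, m along the optical axis (not along the pixel's ray), 0 where there is no reading.
- ctrl.camera_info(name): a dict with "fov_y" (degrees; the focal length in pixels is half the picture's height over the tangent of half this angle, whatever the lens; pixels are square), "cx", "cy" (the principal point, pixels), "D" ([k1, k2, p1, p2, k3] as OpenCV has them; the pictures are not rectified), "R" (3x3) and "t" (3): a world point X has camera coordinates R X + t; the wrist camera has in their place "T_tool_cam" (4x4, takes a point from camera to tool coordinates, whose origin is the TCP and whose axes are the tool frame's). Camera axes: x right, y down, z forward; pixel columns grow to the right and rows downward; lengths in m; the calibration is good to about 2 mm. A picture is of the moment at which its call begins: read the wrist's pose just before it. camera_info takes no time and is no camera call.
- ctrl.finish_job(): hands the job in, once; it reports no verdict.
The state is a dict: "time_s": time; "joint_positions": joint angles; "qd": joint speeds; "effort": joint torques, N m; "eef_pos": TCP position; "eef_rot": TCP orientation; "force": force on the tool from outside, world axes, zero at the start; "wrist_torque": the same for the moment, N m; "width": finger opening in m.
Only numpy, scipy, OpenCV 4.12 (cv2) and the standard library are available. Lean on these libraries where they do the work, as an engineer would, in place of code of your own. Each camera call takes 0.05 s, during which the arm holds its last target.

## Task

Refit the bench magnifier: gently lay the lens arm on its stand, with the tongue down between the fork's two ears, holes in line, and the lens flat on its rest. Then fetch the hinge pin, which lies tab-first in the wooden block's slot, and push it tip first through ear, tongue and ear, from either side, until the tab's shoulder is fully home against the ear. Let go, and leave the tins, the driver stand and the loose screwdriver where they are.

Things in the scene. Friction and masses are not known exactly. Their poses are not given: they have to be found in the camera images.
- fork (a point): Centre of the fork of the fixed grey metal magnifier stand, between its ears on the line of their holes, 38 mm above the bench. x: towards the lens rest; y: line of the holes; z up. Ears: 36 mm along x, tops 54 mm above the bench, inner faces at y = +-12, outer at +-24 mm; through holes 15 mm diameter at x = 0. Slot open above and at both ends, floor 25 mm above the bench
- rest (a point): Centre of the top of the stand's lens rest, a rubber-topped bar 40 mm (x) by 84 mm (y), 100 mm from the fork point along its x, top 25 mm above the bench, level with the fork's floor. Axes as the fork's. Fork and rest share a base plate 190 x 90 x 8 mm (35 mm behind the fork point to 155 mm ahead)
- lens_arm (a point): Middle of the steel arm of the loose magnifier lens (160 g), half-way up, 9 mm above its flat underside, nearly its balance point. x: along the arm to the lens; z up; it lies flat at the start. Arm 14 mm wide (y), 18 mm high, bare from x = -32 to +15 mm. Laid in the stand, this point is 45 mm from the fork point along the fork's x, 34 mm above the bench
- lens_rim (a point): Centre of the round glass lens with black rim, 80 mm outer diameter, 12 mm high, 55 mm from the middle of the arm; the point is 6 mm above the underside. Axes as the arm's. Rim, arm and tongue share one flat underside, so it sits level on the fork's floor and the rest
- lens_hole (a point): Centre of the 15 mm round hole (along y) through the tongue of the lens arm, 13 mm above the underside, 45 mm from the middle of the arm. Axes as the arm's. Tongue: block 26 mm long (x), 16 mm thick (y), 26 mm high, so 4 mm free on each side in the fork. It belongs at the fork point; the pin's tapered tip draws a hole up to 4 mm out of line into place
- pin_mid (a point): Point on the axis of the loose steel hinge pin (100 g, 96 mm long) 24 mm ahead of its shoulder: it comes to the fork point when the pin is home. x: along the pin to its tip. Shaft 12 mm diameter, shoulder at x = -24, tip at +44 mm, last 9 mm tapering to 5 mm; balance point x = -15 mm. At the start it lies in the block's slot, axis 16 mm above the bench, only the 44 mm of shaft ahead of this point sticking out
- pin_tab (a point): Centre of the pin's flat thumb tab: 28 mm along the pin, 24 mm wide (y), 12 mm thick (z), 38 mm behind the home point, its front face being the shoulder. Axes as the pin's. At the start it is hidden in the slot. On the bench the pin lies flat on the tab without rolling, axis 6 mm above the bench
- block_mouth (a point): Centre of the slot's mouth in the fixed light-wood block, 18 mm above the bench. x: straight out of the mouth; z up. Block reaches 72 mm back, 62 mm wide, 36 mm high. Slot 34 mm wide, 16 mm high, 62 mm deep, roofed, floor 10 mm above the bench. The pin lies loose in it and slides out along +x; it is clear when its home point is over 52 mm in front of the mouth
- tin_a: bystander: round parts tin, 56 mm diameter, 24 mm high; origin under its centre
- tin_b: bystander: round parts tin, 56 mm diameter, 24 mm high; origin under its centre
- drivers: bystander: round stand with five small screwdrivers, 68 mm diameter, 112 mm high; origin under its centre
- driver: bystander: small screwdriver, 120 mm long, lying on the bench; origin under its middle

How it is judged:
On the way, in this order (a step that is already met when the one before it is completed fails the run):
1. the lens arm lies in the stand, let go, with the tongue's hole in line with the ears' holes (within 6 mm) (distance between lens_hole and fork below 0.006 m and angle between lens_arm's own z axis and vertical below 0.1 rad and angle between the x axis of lens_arm and the x axis of fork, either way round below 0.2 rad and contact force between the fingers and lens below 0.1 N), for 0.2 s.
2. the pin is through ear, tongue and ear, fully home (distance between pin_mid and fork below 0.0045 m and angle between the x axis of pin_mid and the y axis of fork, either way round below 0.12 rad), for 0.2 s.
At the end, for the whole second after the job is handed in: Lens arm level in the stand (hole within 6 mm of the fork's centre, tilt under 0.1 rad, within 0.2 rad of the stand's line); pin along the holes (0.12 rad) through both ears and tongue, its home point within 4.5 mm of the fork's centre; both released, at rest (all of step 1 and all of step 2 and linear speed of each of lens, pin below 0.02 m/s); the robot touches nothing.
It fails at once if the tin is moved by more than 25 mm (distance of tin_a from where it was at the start of the episode above 0.025 m).
It fails at once if the tin is moved by more than 25 mm (distance of tin_b from where it was at the start of the episode above 0.025 m).
It fails at once if the driver stand is moved by more than 25 mm (distance of drivers from where it was at the start of the episode above 0.025 m).
It fails at once if the loose screwdriver is moved by more than 25 mm (distance of driver from where it was at the start of the episode above 0.025 m).
It fails at once if the lens is dropped or pressed hard on the stand (over 60 N) (contact force between lens and stand above 60 N).
It also fails if it takes over 67 s, if anything falls off the work surface, if the arm or the gripper's body presses on something with over 40 N, if the wrist force passes 120 N, or if a joint passes its speed limit or range.

## Working session

There is one attempt and no reset: what is moved stays moved. The work goes in short steps, Python scripts to look and compute and a tool call to move; the robot and the scene stay as the last step left them, time stands still between calls to the robot, and variables do not carry over. Pictures are saved under pics/ and viewed, and the job is handed in when it is done.

Besides the shell and the picture viewer there is one more tool, called as name(argument=value, ...), one argument or row to a line, values as JSON. apply_moves: Moves the arm, as the interface text tells. Its arguments: {"type":"object","properties":{"motion":{"type":"array"},"force":{"type":"number"}},"required":["motion"]}

```bash
ls; mkdir -p pics
python3 - <<'E'
from rig import ctrl
import cv2,numpy as np
for n in ["scene","side","wrist"]:
    p,d=ctrl.snapshot(n); cv2.imwrite(f"pics/{n}0.png",p[:,:,::-1]); np.savez(f"{n}0.npz",p=p,d=d)
    print(n,ctrl.camera_info(n))
s=ctrl.state(); print(s, ctrl.grip_point_offset)
E
```

```text
pics
scene {'fov_y': 54.41845527063321, 'cx': 287.40365260270505, 'cy': 212.5176112035828, 'D': array([-0.03501876,  0.        ,  0.        ,  0.        ,  0.        ]), 'R': array([[ 0.39200869,  0.91994643, -0.00526912],
       [ 0.6073294 , -0.26308951, -0.74962318],
       [-0.69099941,  0.29065871, -0.66184388]]), 't': array([-0.19906497, -0.30466191,  1.465659  ])}
side {'fov_y': 48.040280019438484, 'cx': 275.38255599003924, 'cy': 199.59122808927893, 'D': array([-0.08219712,  0.        ,  0.        ,  0.        ,  0.        ]), 'R': array([[ 0.77297273, -0.63412063,  0.02010433],
       [-0.44870704, -0.56881278, -0.68928515],
       [ 0.44852553,  0.52377767, -0.72421116]]), 't': array([-0.47480861,  0.30074788,  0.92701459])}
wrist {'fov_y': 68.50173104999627, 'cx': 280.5126134583122, 'cy': 208.21871676098797, 'D': array([-0.06319529,  0.        ,  0.        ,  0.        ,  0.        ]), 'T_tool_cam': array([[ 9.99999517e-01,  8.22545680e-04, -5.37350359e-04,
        -9.90360570e-05],
       [-6.39063609e-04,  9.59953893e-01,  2.80157303e-01,
        -7.10710012e-02],
       
[... 253 characters left out ...]
e-02,  1.40541067e+00,
       -5.31121090e-06,  1.57081609e+00]), 'qd': array([-0.00070346, -0.00060312,  0.00402738,  0.00120837,  0.00158507,
       -0.00054464]), 'effort': array([-4.88786372e-04, -4.36273491e+01,  3.53150332e+01,  1.36052188e-02,
       -7.17221883e-05,  1.17380358e-05]), 'eef_pos': array([0.18472313, 0.49108333, 0.23071707]), 'eef_rot': array([[ 3.52085943e-01,  9.35967580e-01, -4.22095986e-04],
       [ 9.35966889e-01, -3.52086196e-01, -1.13723101e-03],
       [-1.21302552e-03,  5.33518392e-06, -9.99999264e-01]]), 'force': array([ 0.44793034, -0.11949957,  0.36872296]), 'wrist_torque': array([-0.03647594,  0.01846044, -0.00496631]), 'width': 0.08542018188952508} 0.0187
```

View pics/scene0.png

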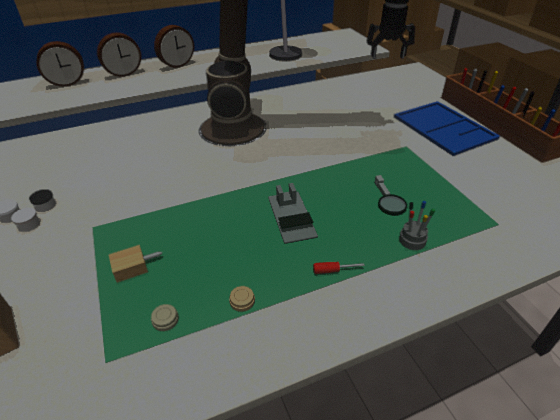

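View pics/side0.png

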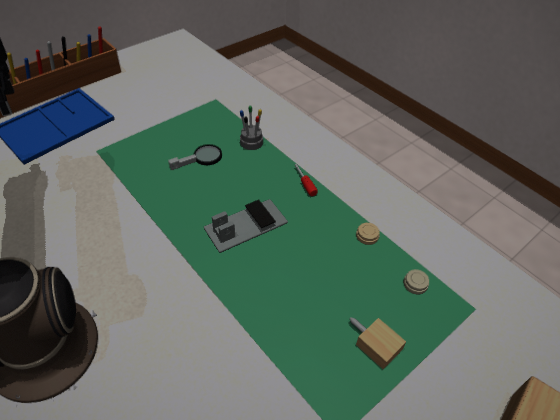

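View pics/wrist0.png

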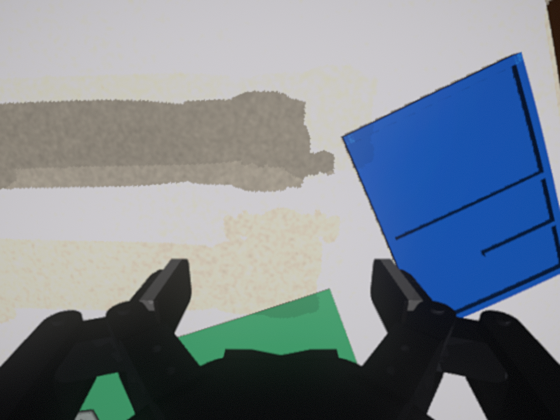

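```bash
cat > h.py <<'E'
import numpy as np,cv2
from rig import ctrl
def K(ci):
    f=210/np.tan(np.radians(ci['fov_y']/2)); return np.array([[f,0,ci['cx']],[0,f,ci['cy']],[0,0,1]])
def campose(n,st=None):
    ci=ctrl.camera_info(n)
    if n!='wrist':
        R=ci['R'].T; return R,-R@ci['t']
    st=st or ctrl.state(); T=ci['T_tool_cam']
    return st['eef_rot']@T[:3,:3], st['eef_rot']@T[:3,3]+st['eef_pos']
def cloud(n,d,st=None):
    ci=ctrl.camera_info(n); v,u=np.mgrid[0:420,0:560]
    q=cv2.undistortPoints(np.stack([u,v],-1).reshape(-1,1,2).astype(float),K(ci),ci['D']).reshape(420,560,2)
    P=np.dstack([q*d[...,None],d]); R,t=campose(n,st); W=P@R.T+t; W[d==0]=np.nan; return W
def onplane(n,uv,z,st=None):
    ci=ctrl.camera_info(n); q=cv2.undistortPoints(np.array(uv,float).reshape(-1,1,2),K(ci),ci['D']).reshape(-1,2)
    R,t=campose(n,st); r=np.c_[q,np.ones(len(q))]@R.T; return t+r*((z-t[2])/r[:,2])[:,None]
def proj(n,X,st=None):
    ci=ctrl.camera_info(n);R,t=campose(n,st); rv=cv2.Rodrigues(R.T)[0]
    return cv2.projectPoints(np.array(X,float).reshape(-1,1,3),rv,-R.T@t,K(ci),ci['D'])[0].reshape(-1,2)
E
python3 - <<'E'
from h import *
for n,pts in [("scene",dict(lens=(392,204),tongue=(380,181),block=(127,259),pintip=(160,254),ears=(287,192),rest=(295,219),plate=(300,237),driver=(340,267),stand=(414,240),tina=(164,314),tinb=(242,296))),("side",dict(lens=(208,154),tongue=(175,162),block=(382,340),pintip=(354,321),ear1=(220,218),ear2=(228,230),rest=(260,213),driver=(307,183),stand=(251,137),tina=(368,230),tinb=(416,279)))]:
    d=np.load(n+"0.npz")['d']; W=cloud(n,d)
    for k,(u,v) in pts.items(): print(n,k,np.round(W[v,u],4))
    np.save(n+"W.npy",W)
E
```

```text
scene lens [0.5941 0.2787 0.0087]
scene tongue [0.5063 0.2936 0.0231]
scene block [ 0.5405 -0.4205  0.0344]
scene pintip [ 0.5352 -0.3469  0.015 ]
scene ears [0.4464 0.0251 0.0234]
scene rest [ 0.5614 -0.0013  0.0264]
scene plate [ 0.6085 -0.008   0.0063]
scene driver [0.7424 0.0338 0.0133]
scene stand [0.751  0.2326 0.0309]
scene tina [ 0.7205 -0.369   0.0257]
scene tinb [ 0.7384 -0.2047  0.0231]
side lens [0.5939 0.2764 0.009 ]
side tongue [0.4967 0.2913 0.0221]
side block [ 0.5376 -0.4249  0.0341]
side pintip [ 0.5308 -0.3563  0.0221]
side ear1 [0.4639 0.0245 0.051 ]
side ear2 [ 0.4656 -0.0039  0.0323]
side rest [ 0.5599 -0.0059  0.029 ]
side driver [0.7241 0.0038 0.025 ]
side stand [0.708  0.2243 0.0467]
side tina [ 0.7345 -0.2053  0.0211]
side tinb [ 0.7123 -0.3715  0.0238]
```

apply_moves(
  motion=[
    [1, -4, 40, 3, -3],
    [1, -8, 80, 6, -6],
    [1, -13, 120, 9, -9],
    [1, -18, 160, 12, -12],
    [1, -23, 200, 14, -12],
  ],
)

```text
time_s: 0.57
eef_pos: [0.3651, 0.3982, 0.2168]
eef_rot: [[0.147, 0.989, -0.0], [0.989, -0.147, -0.0], [-0.0, -0.0, -1.0]]
force: [1.2, 1.3, 0.2]
width: 0.0856
```

```bash
cat >> h.py <<'E'
def to(p,ydir_deg=None,down=True):
    s=ctrl.state(); R=s['eef_rot']; print('t',round(s['time_s'],2),'pos',np.round(s['eef_pos'],4),'w',round(s['width'],4),'F',np.round(s['force'],1))
    print('shift mm',np.round(R.T@(np.array(p)-s['eef_pos'])*1000,1), 'ydir', np.degrees(np.arctan2(R[1,1],R[0,1])).round(2),'zaxis',R[:,2].round(4))
    if ydir_deg is not None: print('turn',-(ydir_deg-np.degrees(np.arctan2(R[1,1],R[0,1]))).round(2))
E
python3 -c "
from h import *
to([.6,.28,.2],-8.5)"
```

```text
t 0.57 pos [0.3651 0.3982 0.2168] w 0.0856 F [1.2 1.3 0.2]
shift mm [-82.4 249.7  16.7] ydir -8.45 zaxis [-4.e-04 -4.e-04 -1.e+00]
turn 0.05
```

apply_moves(
  motion=[
    [1, -14, 38, 3, 0],
    [1, -28, 76, 6, 0],
    [1, -42, 114, 9, 0],
    [1, -56, 152, 12, 0],
    [1, -70, 190, 16, 0],
  ],
)

```text
time_s: 0.98
eef_pos: [0.5429, 0.3004, 0.201]
eef_rot: [[0.15, 0.989, -0.0], [0.989, -0.15, 0.0], [-0.0, -0.0, -1.0]]
force: [0.3, 1.8, 0.5]
width: 0.0853
```

apply_moves(
  motion=[
    [1, -12, 38, 0, 0],
    [1, -12, 42, 0, 0],
    [1, -12, 42, 0, 0],
  ],
)

```text
time_s: 1.23
eef_pos: [0.5827, 0.2821, 0.1997]
eef_rot: [[0.153, 0.988, -0.002], [0.988, -0.153, -0.001], [-0.001, -0.002, -1.0]]
force: [-1.4, 0.3, 0.5]
width: 0.0853
```

Run:
```python
from h import *
s=ctrl.state(); p,d=ctrl.snapshot('wrist'); cv2.imwrite('pics/w1.png',p[:,:,::-1]); W=cloud('wrist',d,s); np.savez('w1.npz',p=p,W=W,pos=s['eef_pos'],rot=s['eef_rot'])
to([.6,.28,.2],-8.5)
```

```text
t 1.28 pos [0.5813 0.283  0.2003] w 0.0856 F [ 0.6 -0.5 -0.6]
shift mm [-0.1 18.9  0.2] ydir -8.71 zaxis [-1.8e-03 -4.0e-04 -1.0e+00]
turn -0.21
```

View pics/w1.png

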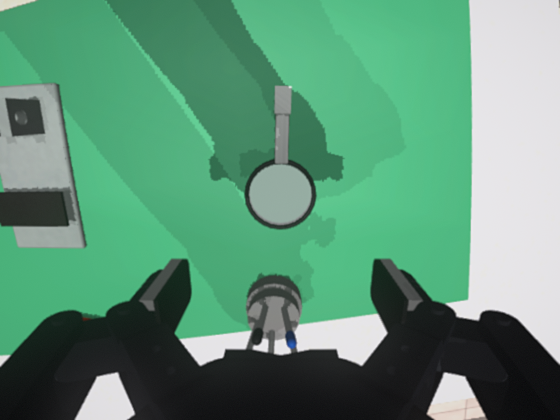

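Run:
```python
from h import *
z=np.load('w1.npz'); W=z['W'];s=dict(eef_pos=z['pos'],eef_rot=z['rot'])
H=W[:,:,2]
print('bench z near',np.nanmedian(H[130:150,350:400]))
m=np.zeros(H.shape,bool); m[70:240,235:325]=True
for lo,hi,nm in [(.006,.0155,'rim'),(.0155,.0215,'arm'),(.0215,.032,'tongue')]:
    k=m&(H>lo)&(H<hi); P=W[k]; v,u=np.nonzero(k)
    r=cv2.minAreaRect((P[:,:2]*1000).astype(np.float32)); print(nm,k.sum(),'px',u.min(),u.max(),v.min(),v.max(),'mean',P.mean(0).round(4),'rect',np.round(r[0],1),np.round(r[1],1),round(r[2],1))
print(onplane('wrist',[(280,193),(283,99)],.012,s).round(4))
```

```text
bench z near 0.001142727313293207
rim 3903 px 244 315 113 229 mean [0.5926 0.2793 0.0098] rect [576.3 289.5] [ 78.9 117.7] 57.6
arm 679 px 275 288 113 163 mean [0.5314 0.2903 0.0184] rect [531.7 290.5] [13.5 50.8] 81.0
tongue 450 px 274 291 86 113 mean [0.4941 0.2974 0.0264] rect [494.2 297.2] [15.8 25.5] 78.9
[[0.59   0.2798 0.012 ]
 [0.493  0.2979 0.012 ]]
```

```bash
python3 -c "
from h import *
to([.5346,.2899,.005],-10.2)"
```

```text
t 1.28 pos [0.5813 0.283  0.2003] w 0.0856 F [ 0.6 -0.5 -0.6]
shift mm [-1.000e-01 -4.690e+01  1.953e+02] ydir -8.71 zaxis [-1.8e-03 -4.0e-04 -1.0e+00]
turn 1.49
```

apply_moves(
  motion=[
    [0.2, 0, -24, 20, 1.5],
    [0.2, 0, -47, 55, 1.5],
    [0.2, 0, -47, 95, 1.5],
    [0.2, 0, -47, 130, 1.5],
    [0.2, 0, -47, 145, 1.5],
  ],
)

```text
time_s: 1.7
eef_pos: [0.53, 0.2906, 0.052]
eef_rot: [[0.173, 0.985, -0.005], [0.985, -0.173, -0.003], [-0.003, -0.005, -1.0]]
force: [-0.0, 0.0, 0.3]
width: 0.0513
```

Run:
```python
from h import *
s=ctrl.state(); p,d=ctrl.snapshot('wrist'); cv2.imwrite('pics/w2.png',p[:,:,::-1]); W=cloud('wrist',d,s); np.savez('w2.npz',p=p,W=W,pos=s['eef_pos'],rot=s['eef_rot'])
to([.5346,.2899,.005],-10.2)
```

```text
t 1.75 pos [0.5294 0.2901 0.0504] w 0.0514 F [-0.8  0.6 -1.2]
shift mm [ 0.9  5.5 45.4] ydir -9.96 zaxis [-0.0077 -0.0038 -1.    ]
turn 0.24
```

View pics/w2.png

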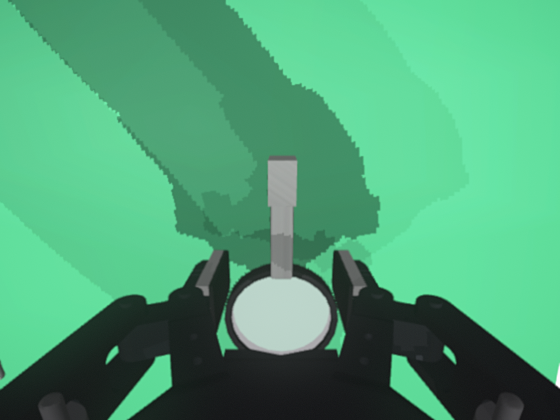

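apply_moves(
  motion=[
    [0.2, 1, 5, 22, 0.2],
    [0.2, 1, 5, 44, 0.2],
    [0.2, 1, 5, 44, 0.2],
    [0.2, 1, 5, 44, 0.2],
  ],
  force=40,
)

```text
time_s: 2.08
eef_pos: [0.5382, 0.2912, 0.0126]
eef_rot: [[0.178, 0.984, -0.002], [0.984, -0.178, -0.001], [-0.001, -0.001, -1.0]]
force: [0.8, -0.3, 1.0]
width: 0.0511
```

apply_moves(
  motion=[
    [-1, 0, 0, 0, 0],
    [-1, 0, 0, 0, 0],
    [-1, 0, 0, 0, 0],
    [-1, 0, 0, 0, 0],
    [-1, 0, 0, 0, 0],
  ],
)

```text
time_s: 2.5
eef_pos: [0.5405, 0.2913, 0.0143]
eef_rot: [[0.179, 0.984, 0.002], [0.984, -0.179, 0.002], [0.002, 0.002, -1.0]]
force: [-1.5, -0.5, 5.8]
width: 0.0121
```

Run:
```python
from h import *
s=ctrl.state(); p,d=ctrl.snapshot('wrist'); cv2.imwrite('pics/w3.png',p[:,:,::-1]); 
to([.5346,.2899,.005],-10.2)
```

```text
t 2.55 pos [0.5405 0.2913 0.0143] w 0.012 F [-1.5 -0.9  5.6]
shift mm [-2.4 -5.6  9.3] ydir -10.32 zaxis [ 0.0023  0.0016 -1.    ]
turn -0.12
```

View pics/w3.png

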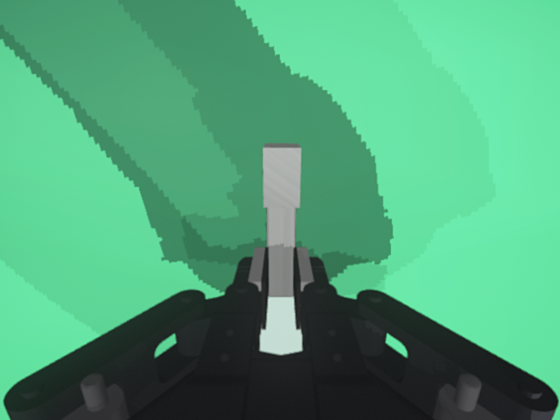

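apply_moves(
  motion=[
    [0.0, 0, 0, 0, 0],
    [0.0, 0, 0, 0, 0],
    [0.0, -1, -5, 0, 0],
    [0.0, -1, -5, 6, 0],
    [0.0, -1, -5, 9, 0],
  ],
)

```text
time_s: 2.97
eef_pos: [0.534, 0.2905, 0.0026]
eef_rot: [[0.179, 0.984, -0.001], [0.984, -0.179, -0.0], [-0.0, -0.0, -1.0]]
force: [-0.3, 0.0, -0.5]
width: 0.0426
```

apply_moves(
  motion=[
    [0.0, 0, 0, 0, 0],
    [0.0, 0, 0, 0, 0],
  ],
)

```text
time_s: 3.13
eef_pos: [0.5342, 0.2905, 0.0027]
eef_rot: [[0.179, 0.984, -0.001], [0.984, -0.179, -0.001], [-0.001, -0.001, -1.0]]
force: [-0.3, -0.7, -0.1]
width: 0.043
```

apply_moves(
  motion=[
    [0.0, 0, 0, -3, 0],
    [-1, 0, 0, -3, 0],
    [-1, 0, 0, -3, 0],
    [-1, 0, 0, -3, 0],
    [-1, 0, 0, -3, 0],
  ],
  force=60,
)

```text
time_s: 3.55
eef_pos: [0.5349, 0.2909, 0.0069]
eef_rot: [[0.179, 0.984, 0.001], [0.984, -0.179, 0.001], [0.001, 0.001, -1.0]]
force: [0.1, 0.5, 3.2]
width: 0.0124
```

apply_moves(
  motion=[
    [-1, 0, 0, 0, 0],
    [-1, 0, 0, 0, 0],
  ],
)

```text
time_s: 3.72
eef_pos: [0.535, 0.291, 0.0069]
eef_rot: [[0.179, 0.984, 0.001], [0.984, -0.179, 0.001], [0.001, 0.001, -1.0]]
force: [-0.6, 0.6, 5.9]
width: 0.0121
```

Gripped deeper. Now lift high enough that the camera can see the stand.

apply_moves(
  motion=[
    [-1, 0, 0, -20, 0],
    [-1, 0, 0, -50, 0],
    [-1, 0, 0, -90, 0],
    [-1, 0, 0, -130, 0],
    [-1, 0, 0, -150, 0],
  ],
)

```text
time_s: 4.13
eef_pos: [0.5354, 0.291, 0.1606]
eef_rot: [[0.179, 0.984, 0.004], [0.984, -0.179, 0.002], [0.002, 0.003, -1.0]]
force: [-0.6, 0.9, -2.1]
width: 0.0122
```

apply_moves(
  motion=[
    [-1, -40, 10, 0, 0],
    [-1, -80, 20, 0, 0],
    [-1, -100, 30, 0, 0],
    [-1, -110, 30, 0, 0],
    [-1, -110, 30, 0, 0],
  ],
)

```text
time_s: 4.55
eef_pos: [0.5439, 0.1749, 0.1557]
eef_rot: [[0.182, 0.983, -0.002], [0.983, -0.182, -0.001], [-0.001, -0.001, -1.0]]
force: [0.1, -0.4, -1.3]
width: 0.0124
```

Run:
```python
from h import *
for n in ['wrist']:
  s=ctrl.state(); p,d=ctrl.snapshot('wrist'); cv2.imwrite('pics/w4.png',p[:,:,::-1]); W=cloud('wrist',d,s); np.savez('w4.npz',p=p,W=W,pos=s['eef_pos'],rot=s['eef_rot'])
to([.5,0,.1],-10.2)
```

```text
t 4.6 pos [0.5439 0.1763 0.1557] w 0.0118 F [ 0.3 -0.5 -1.6]
shift mm [-181.3  -11.3   55.8] ydir -10.42 zaxis [-0.0013  0.     -1.    ]
turn -0.22
```

View pics/w4.png

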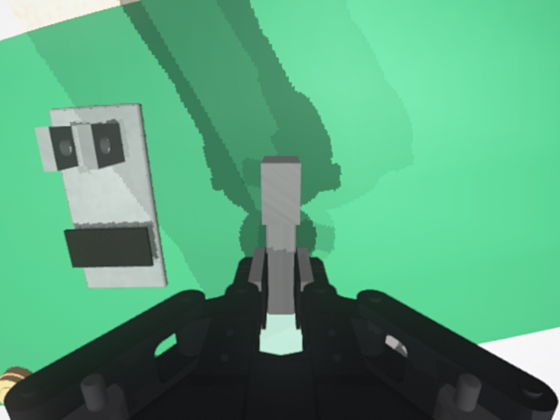

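```bash
cat > ana.py <<'E'
from h import *
import sys
def rect(W,m,nm):
    P=W[m]; P=P[~np.isnan(P[:,0])]
    if len(P)<20: print(nm,'few',len(P)); return None
    r=cv2.minAreaRect((P[:,:2]*1000).astype(np.float32)); v,u=np.nonzero(m)
    print(nm,len(P),'px',u.min(),u.max(),v.min(),v.max(),'z',np.median(P[:,2]).round(4),'mean',P.mean(0).round(4),'rect',np.round(r[0],1),np.round(r[1],1),round(r[2],1)); return r
def stand(W,box):
    H=W[:,:,2]; m=np.zeros(H.shape,bool); u0,v0,u1,v1=box; m[v0:v1,u0:u1]=True
    rect(W,m&(H>.051)&(H<.06),'eartops'); rect(W,m&(H>.022)&(H<.032),'rest25'); rect(W,m&(H>.0065)&(H<.012),'plate')
    k=m&(H>.051)&(H<.06); n,l=cv2.connectedComponents(k.astype(np.uint8))
    for i in range(1,n):
        if (l==i).sum()>60: rect(W,l==i,f'  ear{i}')
E
python3 - <<'E'
from ana import *
z=np.load('w4.npz');W=z['W'];H=W[:,:,2]
stand(W,(20,90,200,310))
m=np.zeros(H.shape,bool); m[140:230,240:320]=True
k=m&(H>.10); rect(W,k,'tongue+arm'); 
hh=W[k][:,2]; print(np.percentile(hh,[5,25,50,75,95]).round(4))
R=z['rot'];
T=((W-z['pos'])@R)*1000
k=m&(H>.165)&(H<.185); Q=T[k]; r=cv2.minAreaRect(Q[:,:2].astype(np.float32)); print('tongue in tool',r,Q[:,2].mean())
for n in ['scene','side']: stand(np.load(n+'W.npy'),(255,170,330,250) if n=='scene' else (195,195,295,255))
E
```

```text
eartops 1491 px 35 99 124 171 z 0.0545 mean [0.4627 0.0146 0.0543] rect [462.6  13.4] [50.2 36.1] 81.0
rest25 4024 px 60 153 123 267 z 0.0258 mean [0.5423 0.003  0.026 ] rect [513.4   5.3] [ 86.5 138.8] 81.5
plate 9828 px 49 166 103 288 z 0.0086 mean [0.5141 0.0121 0.0086] rect [522.    4.8] [ 90.5 189.9] 81.5
  ear1 760 px 76 99 124 169 z 0.0544 mean [0.4653 0.032  0.0543] rect [465.5  31. ] [14.3 36. ] 81.7
  ear2 730 px 35 59 126 171 z 0.0545 mean [ 0.4599 -0.0035  0.0544] rect [459.8  -4.4] [14.1 36. ] 81.1
tongue+arm 2807 px 261 300 156 229 z 0.1753 mean [0.5029 0.1823 0.1739] rect [506.1 181.7] [16.1 31.6] 79.1
[0.1651 0.1747 0.1753 0.1758 0.1764]
tongue in tool ((-0.2001934051513672, -38.37535858154297), (16.06781578063965, 31.607507705688477), 0.020280376076698303) -18.972700571641752
eartops 77 px 276 295 183 194 z 0.0538 mean [0.463  0.0134 0.0538] rect [463.7  14.2] [47.8 36.5] 81.4
rest25 463 px 276 313 192 227 z 0.0247 mean [0.5415 0.002  0.0249] rect [513.4   7.4] [ 84.3 142.8] 81.0
plate 799 px 268 317 192 241 z 0.0081 mean [5.359e-01 1.000e-04 8.200e-03] rect [524.   5.] [ 89.5 190.4] 81.4
eartops 141 px 212 234 211 229 z 0.0534 mean [0.4632 0.0129 0.0536] rect [463.7  13.7] [50.3 36.8] 81.5
rest25 525 px 212 275 200 238 z 0.0252 mean [ 5.408e-01 -3.000e-04  2.550e-02] rect [514.3   6. ] [ 88.2 139.1] 81.5
plate 1037 px 205 287 199 250 z 0.0083 mean [ 0.5191 -0.0029  0.0084] rect [522.3   3.2] [ 92.4 190.5] 80.6
  ear1 71 px 212 226 211 220 z 0.0534 mean [0.4653 0.0302 0.0537] rect [466.2  30.5] [15.5 36.2] 79.2
  ear2 70 px 218 234 221 229 z 0.0534 mean [ 0.461  -0.0047  0.0535] rect [461.   -4.3] [13.8 36.8] 81.5
```

Run:
```python
from ana import *
z=np.load('w4.npz');W=z['W'];T=((W-z['pos'])@z['rot'])*1000
m=np.zeros(W.shape[:2],bool); m[140:235,245:315]=True
k=m&(T[...,2]<-17.5)&(T[...,2]>-21); Q=T[k]; print(cv2.minAreaRect(Q[:,:2].astype(np.float32)),np.percentile(Q[:,1],[0,1,5,95,99,100]),np.percentile(Q[:,0],[1,99]))
for v in range(150,236,6): print(v,T[v,282].round(1))
```

```text
((-0.20675182342529297, -40.867164611816406), (16.062763214111328, 26.512401580810547), 0.15170808136463165) [-54.14209376 -53.94587567 -53.03562188 -29.28827251 -28.13722844
 -27.62613788] [-8.02225875  7.65433411]
150 [  1.1 -42.3 153.7]
156 [  0.5 -53.9   4.3]
162 [  0.4 -53.9 -16.5]
168 [  0.4 -52.  -20. ]
174 [  0.4 -49.5 -19.9]
180 [  0.4 -47.1 -20.3]
186 [  0.4 -44.7 -20.2]
192 [  0.4 -42.2 -20.5]
198 [  0.5 -39.4 -19.5]
204 [  0.5 -37.  -20.1]
210 [  0.5 -34.3 -19.8]
216 [  0.5 -31.7 -19.7]
222 [  0.5 -28.7 -18.6]
228 [  0.5 -23.6 -12.2]
234 [  0.5 -20.6 -11.9]
```

```bash
python3 -c "
from h import *
to([.5036,.0073,.10],-8.7)"
```

```text
t 4.6 pos [0.5439 0.1763 0.1557] w 0.0118 F [ 0.3 -0.5 -1.6]
shift mm [-173.5   -9.    55.8] ydir -10.42 zaxis [-0.0013  0.     -1.    ]
turn -1.72
```

apply_moves(
  motion=[
    [-1, -38, -2, 10, -0.5],
    [-1, -76, -4, 20, -1],
    [-1, -114, -6, 30, -1.5],
    [-1, -150, -8, 40, -1.7],
    [-1, -173, -9, 50, -1.7],
  ],
)

```text
time_s: 5.02
eef_pos: [0.5034, 0.0074, 0.1054]
eef_rot: [[0.149, 0.989, -0.001], [0.989, -0.149, -0.0], [-0.0, -0.001, -1.0]]
force: [0.3, -0.1, -0.5]
width: 0.0119
```

apply_moves(
  motion=[
    [-1, 0, 0, 0, 0],
    [-1, 0, 0, 0, 0],
    [-1, 0, 0, 0, 0],
  ],
)

```text
time_s: 5.27
eef_pos: [0.505, 0.0096, 0.1064]
eef_rot: [[0.149, 0.989, 0.0], [0.989, -0.149, 0.001], [0.001, 0.0, -1.0]]
force: [0.2, 0.4, -1.3]
width: 0.012
```

Run:
```python
from ana import *
s=ctrl.state(); to([.5036,.0073,.031],-8.7); 
p,d=ctrl.snapshot('wrist'); cv2.imwrite('pics/w5.png',p[:,:,::-1]); W=cloud('wrist',d,s); np.savez('w5.npz',p=p,W=W,pos=s['eef_pos'],rot=s['eef_rot'])
stand(W,(150,60,420,300))
T=((W-s['eef_pos'])@s['eef_rot'])*1000
m=np.zeros(W.shape[:2],bool); m[140:235,245:315]=True
k=m&(T[...,2]<-17.5)&(T[...,2]>-21); Q=T[k]; print(cv2.minAreaRect(Q[:,:2].astype(np.float32))); print('tongue world',np.nanmean(W[k],0))
```

```text
t 5.27 pos [0.505  0.0096 0.1064] w 0.012 F [ 0.2  0.4 -1.3]
shift mm [-2.5 -1.  75.4] ydir -8.56 zaxis [ 2.e-04  6.e-04 -1.e+00]
turn 0.14
eartops 2015 px 238 315 136 193 z 0.0545 mean [0.4614 0.0121 0.0545] rect [462.6  13.1] [48.3 36.5] 81.4
rest25 1200 px 225 330 134 286 z 0.0255 mean [0.4808 0.0051 0.0256] rect [504.6   6.8] [ 84.7 121.3] 81.5
plate 9335 px 219 336 110 258 z 0.0085 mean [0.4824 0.0098 0.0085] rect [488.    9.4] [ 89.8 121.7] 81.6
  ear1 1102 px 238 258 136 193 z 0.0546 mean [ 0.4596 -0.0045  0.0546] rect [460.   -4.7] [12.3 36.5] 81.4
  ear2 913 px 296 315 136 193 z 0.0545 mean [0.4636 0.0321 0.0545] rect [465.3  31.2] [12.  36.4] 81.7
((-0.22101497650146484, -40.85602951049805), (16.020503997802734, 26.547910690307617), 0.2500629127025604)
tongue world [0.46393989 0.01554896 0.12605472]
```

View pics/w5.png

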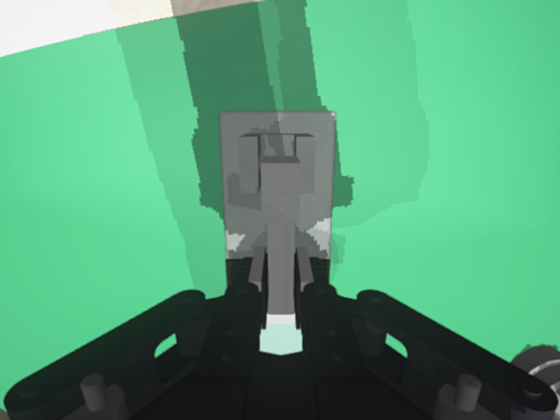

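apply_moves(
  motion=[
    [-1, -2.6, -1.5, 5, 0.1],
    [-1, -2.6, -1.5, 20, 0.1],
    [-1, -2.6, -1.5, 35, 0.1],
    [-1, -2.6, -1.5, 38, 0.1],
    [-1, -2.6, -1.5, 38, 0.1],
  ],
)

```text
time_s: 5.73
eef_pos: [0.5019, 0.0069, 0.0672]
eef_rot: [[0.15, 0.989, -0.002], [0.989, -0.15, 0.0], [-0.0, -0.002, -1.0]]
force: [-0.7, 0.4, -1.8]
width: 0.0122
```

Run:
```python
from ana import *
s=ctrl.state(); to([.5031,.0071,.031],-8.6); 
p,d=ctrl.snapshot('wrist'); cv2.imwrite('pics/w6.png',p[:,:,::-1]); W=cloud('wrist',d,s)
stand(W,(150,60,420,300))
T=((W-s['eef_pos'])@s['eef_rot'])*1000
m=np.zeros(W.shape[:2],bool); m[140:235,245:315]=True
k=m&(T[...,2]<-17.5)&(T[...,2]>-21); Q=T[k]; print(cv2.minAreaRect(Q[:,:2].astype(np.float32)));
P=(W[k][:,:2]*1000).astype(np.float32); print(cv2.minAreaRect(P))
```

```text
t 5.73 pos [0.5019 0.0069 0.0672] w 0.0122 F [-0.7  0.4 -1.8]
shift mm [ 0.4  1.2 36.2] ydir -8.64 zaxis [-2.3e-03  1.0e-04 -1.0e+00]
turn -0.04
eartops 3336 px 234 329 146 215 z 0.0545 mean [0.4619 0.0134 0.0545] rect [462.6  13.3] [48.3 36.5] 81.4
rest25 871 px 220 343 142 295 z 0.0255 mean [0.4616 0.0157 0.0259] rect [495.5   8.4] [ 84.7 103. ] 81.3
plate 11290 px 212 350 113 286 z 0.0085 mean [0.4768 0.0113 0.0085] rect [488.9   9.3] [ 89.8 123.5] 81.6
  ear1 1671 px 234 259 146 215 z 0.0545 mean [ 0.4592 -0.0043  0.0544] rect [460.   -4.5] [12.3 36.4] 81.4
  ear2 1665 px 304 329 146 215 z 0.0545 mean [0.4646 0.0311 0.0545] rect [465.3  31.1] [12.2 36.5] 81.4
((-0.22060441970825195, -40.88994598388672), (15.979841232299805, 26.525625228881836), 0.40005695819854736)
((461.4735412597656, 12.790990829467773), (15.979817390441895, 26.525646209716797), 80.95967864990234)
```

View pics/w6.png

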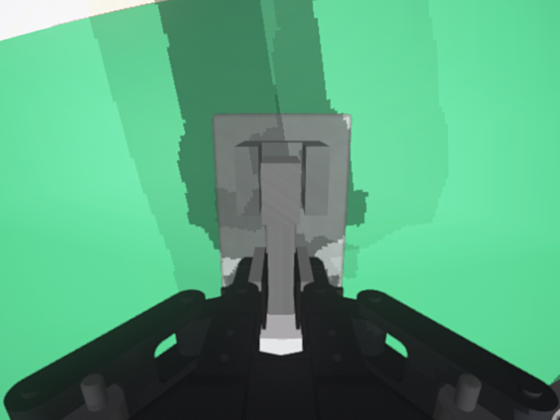

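apply_moves(
  motion=[
    [-1, 0.4, 1, 8, 0],
    [-1, 0.4, 1, 18, 0],
    [-1, 0.4, 1, 26, 0],
    [-1, 0.4, 1, 31, 0],
    [-1, 0.4, 1, 33, 0],
  ],
)

```text
time_s: 6.2
eef_pos: [0.5029, 0.0063, 0.034]
eef_rot: [[0.152, 0.988, -0.002], [0.988, -0.152, -0.0], [-0.0, -0.002, -1.0]]
force: [0.2, 0.5, -1.7]
width: 0.0119
```

apply_moves(
  motion=[
    [-1, 0, 0, 0.5, 0],
    [-1, 0, 0, 1, 0],
    [-1, 0, 0, 1.5, 0],
  ],
)

```text
time_s: 6.45
eef_pos: [0.504, 0.0063, 0.0341]
eef_rot: [[0.152, 0.988, 0.001], [0.988, -0.152, 0.0], [0.0, 0.001, -1.0]]
force: [0.5, 0.0, -0.3]
width: 0.0122
```

apply_moves(
  motion=[
    [-1, 0, 0, 0.6, 0],
    [-1, 0, 0, 1.2, 0],
    [-1, 0, 0, 1.8, 0],
    [-1, 0, 0, 1.8, 0],
  ],
)

```text
time_s: 6.78
eef_pos: [0.5038, 0.0063, 0.032]
eef_rot: [[0.152, 0.988, 0.0], [0.988, -0.152, -0.0], [-0.0, 0.0, -1.0]]
force: [-0.3, 0.2, -1.1]
width: 0.0121
```

Run:
```python
from ana import *
s=ctrl.state(); to([.5031,.0071,.031],-8.6); 
p,d=ctrl.snapshot('wrist'); cv2.imwrite('pics/w7.png',p[:,:,::-1]); W=cloud('wrist',d,s)
stand(W,(150,60,420,300))
T=((W-s['eef_pos'])@s['eef_rot'])*1000
m=np.zeros(W.shape[:2],bool); m[140:235,265:302]=True
k=m&(T[...,2]<-17.5)&(T[...,2]>-23); P=(W[k][:,:2]*1000).astype(np.float32); print(cv2.minAreaRect(P),np.median(W[k][:,2]))
```

```text
t 6.78 pos [0.5038 0.0063 0.032 ] w 0.0121 F [-0.3  0.2 -1.1]
shift mm [ 0.7 -0.8  1. ] ydir -8.72 zaxis [ 2.e-04 -1.e-04 -1.e+00]
turn -0.12
eartops 8181 px 221 344 148 299 z 0.0542 mean [0.4646 0.0127 0.0539] rect [477.7  11. ] [48.6 67.2] 81.5
rest25 1618 px 230 333 143 217 z 0.0258 mean [0.4561 0.0155 0.0264] rect [462.6  13.1] [48.  36.5] 81.4
plate 13806 px 198 366 107 298 z 0.0084 mean [0.4705 0.0123 0.0084] rect [483.9  10. ] [ 89.7 113.7] 81.5
  ear1 2706 px 221 254 148 236 z 0.0545 mean [ 0.4591 -0.0043  0.0544] rect [460.1  -4.6] [12.4 36.7] 81.5
  ear2 2707 px 311 344 148 235 z 0.0545 mean [0.4642 0.0311 0.0544] rect [465.2  31.2] [12.4 36.5] 81.7
  ear3 2134 px 261 300 163 224 z 0.0518 mean [0.4628 0.0125 0.0518] rect [463.2  12.4] [16.  26.2] 81.2
  ear4 154 px 251 266 259 275 z 0.0559 mean [ 0.4917 -0.0012  0.0558] rect [491.9  -1. ] [7.1 3.3] 62.6
  ear5 317 px 294 327 260 299 z 0.0557 mean [0.4975 0.0194 0.0558] rect [503.6  19.3] [13.7 18.7] 81.3
  ear6 134 px 234 249 268 278 z 0.0563 mean [ 0.4941 -0.0091  0.056 ] rect [494.1  -9.1] [6.2 1.5] 80.7
((463.4086608886719, 13.095842361450195), (14.443349838256836, 26.32786750793457), 80.91780853271484) 0.051684234444303506
```

View pics/w7.png

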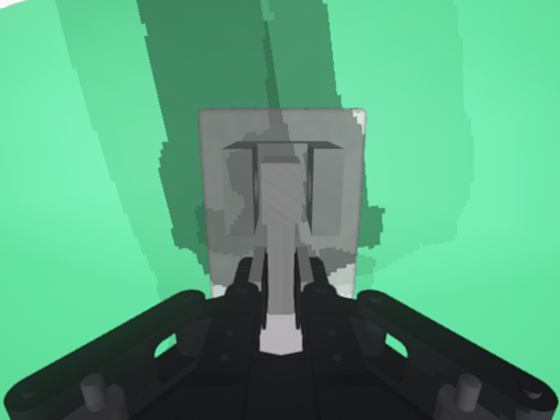

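apply_moves(
  motion=[
    [-1, 0.7, -0.5, 0.3, 0],
    [-1, 0.7, -0.5, 0.6, 0],
    [-1, 0.7, -0.5, 1.0, 0],
    [-1, 0.7, -0.5, 1.0, 0],
  ],
)

```text
time_s: 7.17
eef_pos: [0.5036, 0.007, 0.0319]
eef_rot: [[0.152, 0.988, 0.001], [0.988, -0.152, -0.0], [-0.0, 0.001, -1.0]]
force: [-2.3, -1.5, 5.7]
width: 0.0118
```

apply_moves(
  motion=[
    [0.2, 0, 0, 0, 0],
    [0.2, 0, 0, 0, 0],
    [0.2, 0, 0, 0, 0],
    [0.2, 0, 0, 0, 0],
  ],
)

```text
time_s: 7.5
eef_pos: [0.5033, 0.0072, 0.0309]
eef_rot: [[0.151, 0.988, -0.0], [0.988, -0.151, 0.0], [0.0, -0.0, -1.0]]
force: [-0.0, -0.8, -0.4]
width: 0.0512
```

```bash
cat > t8.py <<'E'
from ana import *
s=ctrl.state(); to([.5031,.0071,.031],-8.6); 
p,d=ctrl.snapshot('wrist'); cv2.imwrite('pics/w8.png',p[:,:,::-1]); W=cloud('wrist',d,s)
H=W[...,2]; m=np.zeros(H.shape,bool); m[135:240,210:355]=True
k=m&(H>.0480)&(H<.057); n,l=cv2.connectedComponents(k.astype(np.uint8))
for i in range(1,n):
    if (l==i).sum()>100: rect(W,l==i,i)
E
python3 t8.py
```

```text
t 7.5 pos [0.5033 0.0072 0.0309] w 0.0512 F [-0.  -0.8 -0.4]
shift mm [-0.1 -0.2 -0.1] ydir -8.71 zaxis [-1.e-04  1.e-04 -1.e+00]
turn -0.11
1 2810 px 218 253 149 238 z 0.0545 mean [ 0.4589 -0.0041  0.0543] rect [459.9  -4.6] [12.4 36.4] 81.5
2 2822 px 309 343 149 238 z 0.0544 mean [0.4641 0.031  0.0543] rect [465.3  31.1] [12.3 36.7] 81.5
3 2452 px 260 300 163 225 z 0.0515 mean [0.4624 0.0131 0.0515] rect [462.9  13.1] [16.1 26.3] 81.5
```

View pics/w8.png

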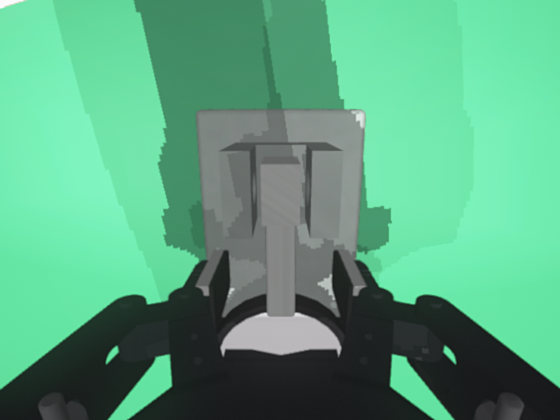

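apply_moves(
  motion=[
    [0.2, 0, 0, -15, 0],
    [0.2, 0, 0, -50, 0],
    [0.2, 0, 0, -90, 0],
    [0.2, -20, 3, -130, 7],
    [0.2, -55, 10, -150, 14],
  ],
)

```text
time_s: 7.97
eef_pos: [0.5059, -0.0456, 0.1842]
eef_rot: [[0.387, 0.922, 0.004], [0.922, -0.387, 0.001], [0.002, 0.004, -1.0]]
force: [1.6, -0.2, -0.3]
width: 0.0512
```

```bash
python3 -c "
from h import *
to([.54,-.42,.19],-85); print(ctrl.state()['joint_positions'].round(2))"
```

```text
t 7.97 pos [ 0.5059 -0.0456  0.1842] w 0.0512 F [ 1.6 -0.2 -0.3]
shift mm [-332.   176.5   -5.9] ydir -22.78 zaxis [ 4.5e-03  7.0e-04 -1.0e+00]
turn 62.22
[-0.09  0.09 -0.18  1.29  0.    0.31]
```

apply_moves(
  motion=[
    [0.2, -36, 18, 0, 7],
    [0.2, -72, 36, -2, 14],
    [0.2, -108, 54, -3, 21],
    [0.2, -144, 72, -4, 28],
    [0.2, -180, 90, -5, 35],
  ],
)

```text
time_s: 8.38
eef_pos: [0.5181, -0.2499, 0.1851]
eef_rot: [[0.849, 0.529, 0.0], [0.529, -0.849, -0.0], [0.0, 0.0, -1.0]]
force: [0.4, 0.9, -1.0]
width: 0.0511
```

```bash
python3 -c "
from h import *
to([.54,-.42,.19],-85); print(ctrl.state()['joint_positions'].round(2))"
```

```text
t 8.38 pos [ 0.5181 -0.2499  0.1851] w 0.0511 F [ 0.4  0.9 -1. ]
shift mm [-71.5 156.   -4.9] ydir -58.06 zaxis [ 4.e-04 -0.e+00 -1.e+00]
turn 26.94
[-0.45  0.22 -0.02  1.32  0.    0.56]
```

apply_moves(
  motion=[
    [0.2, -14, 36, 0, 7],
    [0.2, -32, 72, 0, 14],
    [0.2, -48, 108, 0, 21],
    [0.2, -64, 140, -3, 27],
    [0.2, -71, 154, -5, 27],
  ],
)

```text
time_s: 8.8
eef_pos: [0.5401, -0.4202, 0.1887]
eef_rot: [[0.996, 0.085, -0.001], [0.085, -0.996, -0.0], [-0.001, 0.0, -1.0]]
force: [0.6, 0.0, -0.4]
width: 0.0511
```

apply_moves(
  motion=[
    [0.2, 0, 0, 0, 0],
    [0.2, 0, 0, 0, 0],
    [0.2, 0, 0, 0, 0],
  ],
)

```text
time_s: 9.05
eef_pos: [0.5404, -0.4153, 0.1896]
eef_rot: [[0.996, 0.093, -0.001], [0.093, -0.996, 0.001], [-0.0, -0.001, -1.0]]
force: [0.2, 0.4, 0.8]
width: 0.0515
```

Run:
```python
from ana import *
s=ctrl.state(); to([.54,-.42,.19],-85); 
p,d=ctrl.snapshot('wrist'); cv2.imwrite('pics/w9.png',p[:,:,::-1]); W=cloud('wrist',d,s); np.savez('w9.npz',p=p,W=W,pos=s['eef_pos'],rot=s['eef_rot'])
```

```text
t 9.05 pos [ 0.5404 -0.4153  0.1896] w 0.0515 F [0.2 0.4 0.8]
shift mm [-0.9  4.7 -0.4] ydir -84.68 zaxis [-6.e-04  9.e-04 -1.e+00]
turn 0.32
```

View pics/w9.png

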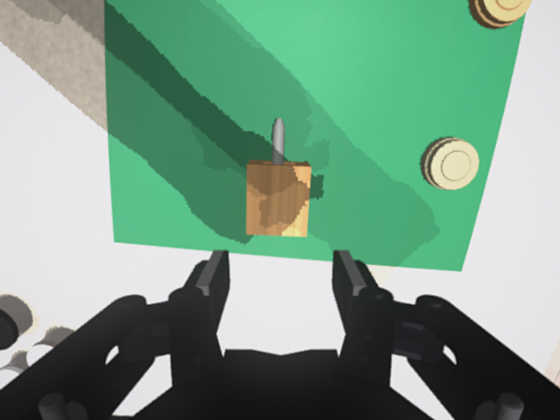

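Run:
```python
from ana import *
z=np.load('w9.npz');W=z['W'];H=W[:,:,2]
m=np.zeros(H.shape,bool); m[105:245,235:320]=True
rect(W,m&(H>.031)&(H<.042),'block')
k=m&(H>.009)&(H<.028); k[160:]=False; rect(W,k,'pin'); P=W[k]
c=P[:,:2].mean(0); u,sv,vt=np.linalg.svd(P[:,:2]-c); print('pin dir',np.degrees(np.arctan2(vt[0,1],vt[0,0])),c)
for v in range(118,162,6):
    r=np.nonzero(k[v])[0]; print(v,r.min(),r.max(),W[v,r].mean(0).round(4),W[v,r,2].max().round(4))
print('mat z',np.nanmedian(H[100:115,330:360]))
```

```text
block 4422 px 246 310 164 236 z 0.0366 mean [ 0.5378 -0.4225  0.0366] rect [ 537.9 -424.3] [62.2 72.9] 3.2
pin 467 px 272 284 118 159 z 0.021 mean [ 0.5333 -0.3651  0.0207] rect [ 533.2 -364.3] [11.9 40.7] 2.5
pin dir -87.35400212164514 [ 0.53327198 -0.36506993]
118 277 281 [ 0.5322 -0.344   0.0177] 0.0188
124 274 283 [ 0.5323 -0.3498  0.0197] 0.0216
130 273 284 [ 0.5328 -0.3555  0.0209] 0.0227
136 273 284 [ 0.5338 -0.3612  0.0208] 0.0232
142 273 283 [ 0.5334 -0.3671  0.0215] 0.023
148 272 283 [ 0.5334 -0.3731  0.0212] 0.0227
154 272 283 [ 0.534  -0.3791  0.0205] 0.0225Traceback (most recent call last):
  File "<stdin>", line 8, in <module>
    return umr_minimum(a, axis, None, out, keepdims, initial, where)
ValueError: zero-size array to reduction operation minimum which has no identity
```

```bash
python3 -c "
from h import *
to([.5333,-.366,.005],-87.2)"
```

```text
t 9.1 pos [ 0.5406 -0.4149  0.1899] w 0.0511 F [-0.3  0.4 -0.2]
shift mm [ -2.6 -49.2 185. ] ydir -84.65 zaxis [-3.e-04  6.e-04 -1.e+00]
turn 2.55
```

apply_moves(
  motion=[
    [-0.1, -2.6, -25, 10, 2.5],
    [-0.1, -2.6, -49, 40, 2.5],
    [-0.1, -2.6, -49, 80, 2.5],
    [-0.1, -2.6, -49, 115, 2.5],
    [-0.1, -2.6, -49, 130, 2.5],
  ],
)

```text
time_s: 9.52
eef_pos: [0.5314, -0.3638, 0.0557]
eef_rot: [[0.999, 0.051, -0.004], [0.051, -0.999, 0.003], [-0.004, -0.003, -1.0]]
force: [-0.8, 0.2, 0.1]
width: 0.0382
```

apply_moves(
  motion=[
    [-0.1, 0, 0, 0, 0],
    [-0.1, 0, 0, 0, 0],
  ],
)

```text
time_s: 9.68
eef_pos: [0.5332, -0.366, 0.06]
eef_rot: [[0.999, 0.05, -0.001], [0.05, -0.999, 0.001], [-0.001, -0.001, -1.0]]
force: [-0.4, 0.1, 0.9]
width: 0.0382
```

Run:
```python
from ana import *
s=ctrl.state(); p,d=ctrl.snapshot('wrist'); cv2.imwrite('pics/w10.png',p[:,:,::-1])
to([.5333,-.366,.005],-87.2)
```

```text
t 9.73 pos [ 0.5341 -0.3669  0.0615] w 0.0387 F [-0.2  0.   0.6]
shift mm [-0.8 -0.9 56.5] ydir -87.14 zaxis [ 1.2e-03 -7.0e-04 -1.0e+00]
turn 0.06
```

View pics/w10.png

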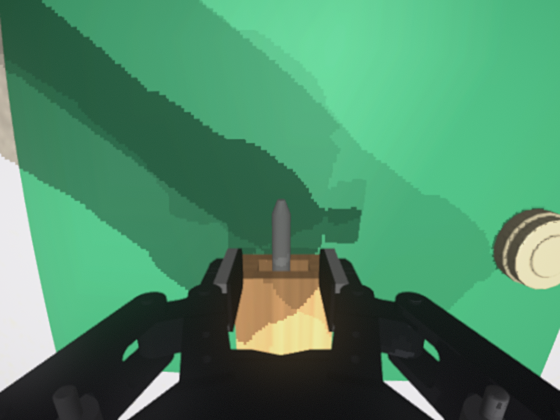

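apply_moves(
  motion=[
    [-0.1, -0.3, -1, 20, 0],
    [-0.1, -0.3, -1, 40, 0],
    [-0.1, -0.3, -1, 50, 0],
    [-0.1, -0.3, -1, 54, 0],
    [-0.1, -0.3, -1, 54, 0],
  ],
  force=40,
)

```text
time_s: 10.15
eef_pos: [0.5333, -0.3665, 0.0064]
eef_rot: [[0.999, 0.049, 0.0], [0.049, -0.999, -0.0], [0.0, 0.0, -1.0]]
force: [0.4, 0.1, 0.9]
width: 0.0386
```

apply_moves(
  motion=[
    [-1, 0, 0, 0, 0],
    [-1, 0, 0, 0, 0],
    [-1, 0, 0, 0, 0],
    [-1, 0, 0, 0, 0],
  ],
)

```text
time_s: 10.48
eef_pos: [0.5338, -0.3671, 0.0073]
eef_rot: [[0.999, 0.049, 0.002], [0.049, -0.999, -0.001], [0.002, 0.001, -1.0]]
force: [0.8, 0.2, 3.1]
width: 0.0102
```

apply_moves(
  motion=[
    [-0.5, 0, 0, 0, 0],
    [-0.5, 0, 0, 0, 0],
    [-0.5, 0, 0, -3, 0],
    [-0.5, 0, 0, -6, 0],
    [-0.5, 0, 0, -6, 0],
  ],
)

```text
time_s: 10.9
eef_pos: [0.5334, -0.3667, 0.0127]
eef_rot: [[0.999, 0.049, 0.001], [0.049, -0.999, -0.0], [0.001, 0.0, -1.0]]
force: [0.2, 0.2, -0.9]
width: 0.0213
```

apply_moves(
  motion=[
    [-1, 0, 0, 0, 0],
    [-1, 0, 0, 0, 0],
    [-1, 0, 0, 0, 0],
    [-1, 0, 0, 0, 0],
  ],
  force=60,
)

```text
time_s: 11.23
eef_pos: [0.5333, -0.3666, 0.0123]
eef_rot: [[0.999, 0.049, 0.0], [0.049, -0.999, -0.0], [0.0, 0.0, -1.0]]
force: [0.5, 0.8, 3.1]
width: 0.0093
```

Raise 1.5 mm and pull out along tool −y.

apply_moves(
  motion=[
    [-1, 0, -5, -1.5, 0],
    [-1, 0, -15, -1.5, 0],
    [-1, 0, -25, -1.5, 0],
    [-1, 0, -35, -1.5, 0],
    [-1, 0, -45, -1.5, 0],
  ],
)

```text
time_s: 11.65
eef_pos: [0.5305, -0.32, 0.0132]
eef_rot: [[0.999, 0.049, -0.001], [0.049, -0.999, 0.001], [-0.001, -0.001, -1.0]]
force: [0.7, 0.1, -1.3]
width: 0.0095
```

apply_moves(
  motion=[
    [-1, 0, -10, 0, 0],
    [-1, 0, -20, 0, 0],
    [-1, 0, -35, 0, 0],
    [-1, 0, -45, 0, 0],
    [-1, 0, -55, 0, 0],
  ],
)

```text
time_s: 12.07
eef_pos: [0.5281, -0.2652, 0.0136]
eef_rot: [[0.999, 0.049, -0.0], [0.049, -0.999, 0.0], [-0.0, -0.0, -1.0]]
force: [0.1, -0.1, -0.4]
width: 0.009
```

apply_moves(
  motion=[
    [-1, 0, -20, 0, 0],
    [-1, 0, -50, 0, 0],
    [-1, 0, -70, 0, 0],
    [-1, 0, -80, 0, 0],
    [-1, 0, -80, 0, 0],
  ],
)

```text
time_s: 12.48
eef_pos: [0.5242, -0.1847, 0.0136]
eef_rot: [[0.999, 0.051, -0.0], [0.051, -0.999, 0.0], [-0.0, -0.0, -1.0]]
force: [0.0, -0.5, -0.3]
width: 0.0089
```

Run:
```python
from ana import *
s=ctrl.state(); to([.5333,-.366,.005],-87.2)
for n in ['wrist','side','scene']:
  p,d=ctrl.snapshot(n); W=cloud(n,d,s); np.savez(n+'11.npz',p=p,W=W)
  if n=='side': c=p[200:420,220:440]
  elif n=='scene': c=p[150:340,60:280]
  else: c=p
  cv2.imwrite(f'pics/{n}11.png',cv2.resize(c[:,:,::-1],None,fx=2 if n!='wrist' else 1,fy=2 if n!='wrist' else 1))
```

```text
t 12.48 pos [ 0.5242 -0.1847  0.0136] w 0.0089 F [ 0.  -0.5 -0.3]
shift mm [ -0.2 181.6   8.6] ydir -87.06 zaxis [-2.e-04  3.e-04 -1.e+00]
turn 0.14
```

View pics/side11.png

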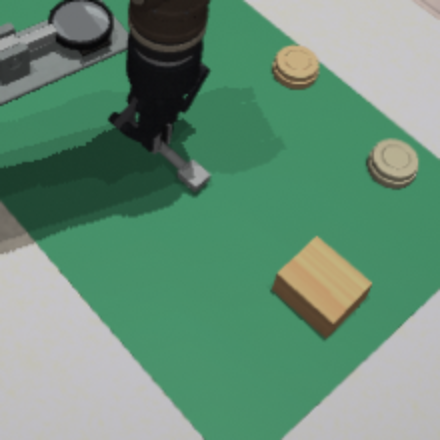

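View pics/wrist11.png

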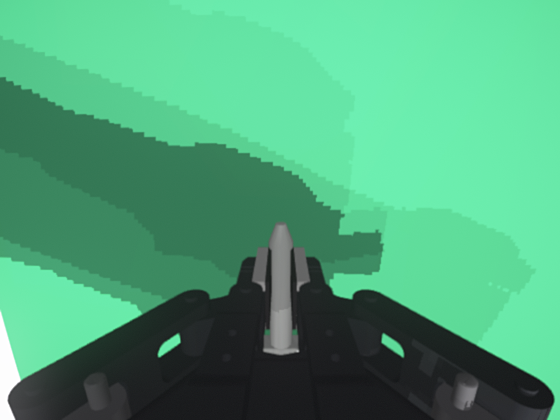

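apply_moves(
  motion=[
    [-1, 0, 0, 0, 6],
    [-1, 0, 0, 2, 11.5],
    [-1, 0, 0, 6, 11.5],
    [-1, 0, 0, 9, 11.5],
    [-1, 0, 0, 10.5, 11.5],
  ],
)

```text
time_s: 13.05
eef_pos: [0.5242, -0.1874, 0.0025]
eef_rot: [[0.989, -0.15, -0.0], [-0.15, -0.989, -0.0], [-0.0, 0.0, -1.0]]
force: [-3.1, 0.5, 13.0]
width: 0.0093
```

apply_moves(
  motion=[
    [-1, 0, 0, 0, 0],
    [-1, 0, 0, 0, 0],
  ],
)

```text
time_s: 13.22
eef_pos: [0.5243, -0.187, 0.0028]
eef_rot: [[0.989, -0.151, -0.0], [-0.151, -0.989, 0.0], [-0.0, -0.0, -1.0]]
force: [-0.1, 0.1, -0.4]
width: 0.0091
```

apply_moves(
  motion=[
    [-0.6, 0, 0, 0, 0],
    [-0.4, 0, 0, 0, 0],
    [-0.3, 0, 0, 0, 0],
    [0, 0, 0, -10, 0],
    [0, 0, 0, -40, 0],
  ],
)

```text
time_s: 13.63
eef_pos: [0.5216, -0.1857, 0.04]
eef_rot: [[0.988, -0.151, -0.007], [-0.151, -0.988, 0.002], [-0.007, -0.001, -1.0]]
force: [-0.5, 0.5, -0.0]
width: 0.043
```

apply_moves(
  motion=[
    [0, 0, 30, -30, 0],
    [0, 0, 70, -60, 0],
    [0, 0, 90, -80, 0],
    [0, 0, 90, -80, 0],
    [0, 0, 90, -80, 0],
  ],
)

```text
time_s: 14.05
eef_pos: [0.5115, -0.2774, 0.1254]
eef_rot: [[0.988, -0.154, 0.004], [-0.154, -0.988, -0.002], [0.004, 0.001, -1.0]]
force: [-0.1, 0.8, 0.5]
width: 0.0425
```

Run:
```python
from ana import *
s=ctrl.state(); to([.5333,-.366,.005],-98.7)
p,d=ctrl.snapshot('wrist'); W=cloud('wrist',d,s); np.savez('w12.npz',p=p,W=W); cv2.imwrite('pics/w12.png',p[:,:,::-1])
H=W[...,2]; m=np.zeros(H.shape,bool); m[60:260,240:325]=True
k=m&(H>.005)&(H<.03); rect(W,k,'pin')
for v in range(80,250,6):
    r=np.nonzero(k[v])[0]
    if len(r): print(v,r.min(),r.max(),W[v,r].mean(0).round(4),W[v,r,2].max().round(4))
```

```text
t 14.05 pos [ 0.5115 -0.2774  0.1254] w 0.0425 F [-0.1  0.8  0.5]
shift mm [ 34.7  84.1 120.6] ydir -98.85 zaxis [ 0.0038 -0.0018 -1.    ]
turn -0.15
pin 2196 px 265 293 62 183 z 0.012 mean [ 0.5195 -0.2194  0.0116] rect [ 521.3 -212.1] [96.1 23.7] 80.7
80 271 285 [ 0.5255 -0.1781  0.0112] 0.0133
86 271 285 [ 0.5248 -0.1825  0.0107] 0.0133
92 271 285 [ 0.5241 -0.187   0.0109] 0.0126
98 271 285 [ 0.5234 -0.1915  0.0109] 0.013
104 271 285 [ 0.5228 -0.196   0.0105] 0.0127
110 272 285 [ 0.5223 -0.2006  0.0115] 0.0139
116 272 285 [ 0.5216 -0.2052  0.0112] 0.0124
122 272 285 [ 0.5209 -0.2098  0.0115] 0.0134
128 272 285 [ 0.5202 -0.2145  0.0115] 0.014
134 272 285 [ 0.5194 -0.2192  0.0112] 0.0131
140 272 285 [ 0.5187 -0.224   0.0109] 0.0134
146 272 285 [ 0.5179 -0.2288  0.0116] 0.0134
152 265 293 [ 0.5176 -0.2336  0.0124] 0.0139
158 265 293 [ 0.5168 -0.2384  0.0125] 0.0141
164 265 293 [ 0.5161 -0.2434  0.0123] 0.0138
170 265 293 [ 0.5153 -0.2483  0.0126] 0.0136
176 265 293 [ 0.5145 -0.2533  0.0126] 0.0137
182 265 293 [ 0.5137 -0.2584  0.0126] 0.0148
```

View pics/w12.png

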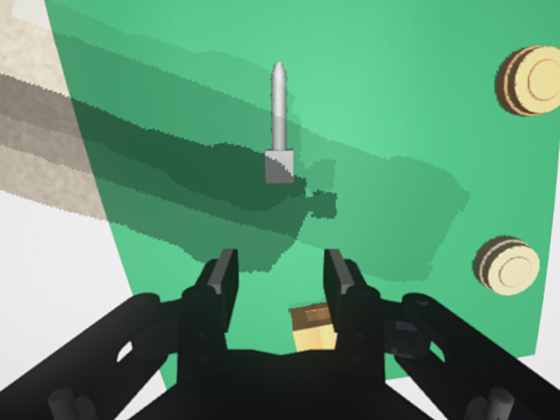

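```bash
python3 -c "
from h import *
to([.5158,-.2465,.0035],-99)"
```

```text
t 14.1 pos [ 0.5108 -0.276   0.1237] w 0.0425 F [-0.1 -0.3 -0.2]
shift mm [  0.3 -29.9 120.2] ydir -98.77 zaxis [ 1.1e-03 -2.0e-04 -1.0e+00]
turn 0.23
```

apply_moves(
  motion=[
    [0, 0.3, -15, 10, 0.2],
    [0, 0.3, -30, 40, 0.2],
    [0, 0.3, -30, 75, 0.2],
    [0, 0.3, -30, 90, 0.2],
    [0, 0.3, -30, 90, 0.2],
  ],
)

```text
time_s: 14.52
eef_pos: [0.5119, -0.2426, 0.0275]
eef_rot: [[0.988, -0.153, -0.009], [-0.153, -0.988, 0.004], [-0.009, -0.003, -1.0]]
force: [-0.8, 0.1, -0.2]
width: 0.0428
```

apply_moves(
  motion=[
    [0, 0, 0, 0, 0],
    [0, 0, 0, 0, 0],
  ],
)

```text
time_s: 14.68
eef_pos: [0.516, -0.2456, 0.0337]
eef_rot: [[0.988, -0.154, 0.0], [-0.154, -0.988, -0.0], [0.0, 0.0, -1.0]]
force: [0.1, 0.0, -0.7]
width: 0.0427
```

Run:
```python
from ana import *
s=ctrl.state(); to([.5158,-.2465,.0035],-99)
p,d=ctrl.snapshot('wrist'); W=cloud('wrist',d,s); cv2.imwrite('pics/w13.png',p[:,:,::-1])
```

```text
t 14.68 pos [ 0.516  -0.2456  0.0337] w 0.0427 F [ 0.1  0.  -0.7]
shift mm [-0.1  0.9 30.2] ydir -98.86 zaxis [ 4.e-04 -1.e-04 -1.e+00]
turn 0.14
```

View pics/w13.png

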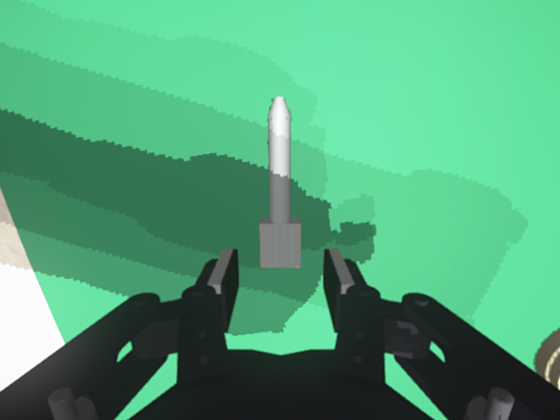

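apply_moves(
  motion=[
    [0, 0, 0.5, 10, 0],
    [0, 0, 0.5, 20, 0],
    [0, 0, 0.5, 26, 0],
    [0, 0, 0.5, 29, 0],
    [0, 0, 0.5, 30, 0],
  ],
)

```text
time_s: 15.15
eef_pos: [0.5148, -0.2463, 0.0019]
eef_rot: [[0.988, -0.155, -0.002], [-0.155, -0.988, 0.001], [-0.002, -0.0, -1.0]]
force: [0.1, -0.3, -0.4]
width: 0.0426
```

apply_moves(
  motion=[
    [-1, 0, 0, 0, 0],
    [-1, 0, 0, 0, 0],
    [-1, 0, 0, 0, 0],
    [-1, 0, 0, 0, 0],
  ],
  force=90,
)

```text
time_s: 15.48
eef_pos: [0.5158, -0.2467, 0.0034]
eef_rot: [[0.988, -0.155, 0.001], [-0.155, -0.988, -0.0], [0.001, 0.0, -1.0]]
force: [-0.4, 0.8, 0.5]
width: 0.0207
```

apply_moves(
  motion=[
    [-1, 0, 0, -8, 0],
    [-1, 0, 0, -30, 0],
    [-1, 0, 0, -60, 0],
    [-1, 0, 0, -80, 0],
    [-1, 0, 0, -80, 0],
  ],
)

```text
time_s: 15.9
eef_pos: [0.518, -0.2478, 0.0884]
eef_rot: [[0.988, -0.155, 0.007], [-0.155, -0.988, -0.003], [0.007, 0.002, -1.0]]
force: [0.7, -0.1, -0.8]
width: 0.021
```

```bash
cat > pin.py <<'E'
from ana import *
def pinlook(name):
    s=ctrl.state(); to([.4441,-.1089,.0354],-98.65)
    p,d=ctrl.snapshot('wrist'); W=cloud('wrist',d,s); np.savez(name+'.npz',p=p,W=W,pos=s['eef_pos'],rot=s['eef_rot']); cv2.imwrite(f'pics/{name}.png',p[:,:,::-1])
    T=((W-s['eef_pos'])@s['eef_rot'])*1000
    m=np.zeros(T.shape[:2],bool); m[60:250,240:325]=True
    k=m&(abs(T[...,2])<25)&(abs(T[...,0])<9)&(T[...,1]<-14)
    ys=T[k][:,1]; print('pin tool y',ys.min(),ys.max())
    A=[]
    for v in range(60,250,3):
        r=np.nonzero(k[v])[0]
        if len(r)>6: A.append([T[v,r,1].mean(),(T[v,r,0].min()+T[v,r,0].max())/2,np.sort(T[v,r,2])[:3].mean()])
    A=np.array(A); B=A[(A[:,0]>ys.min()+12)&(A[:,0]<-18)]
    if len(B)>3:
        px=np.polyfit(B[:,0],B[:,1],1);pz=np.polyfit(B[:,0],B[:,2],1)
        print('x=%.4f*y+%.2f'%tuple(px),'ztop=%.4f*y+%.2f'%tuple(pz),'at y=-39: x',np.polyval(px,-39).round(2),'axis z',(np.polyval(pz,-39)+6).round(2))
    return W,p,s
E
python3 -c "
from pin import *
pinlook('w14')"
```

```text
t 15.9 pos [ 0.518  -0.2478  0.0884] w 0.021 F [ 0.7 -0.1 -0.8]
shift mm [ -94.9 -125.8   52.1] ydir -98.91 zaxis [ 0.007  -0.0034 -1.    ]
turn -0.26
pin tool y -83.13830596081075 -14.021893017630358
x=0.0012*y+-0.25 ztop=0.0011*y+-9.37 at y=-39: x -0.3 axis z -3.41
```

View pics/w14.png

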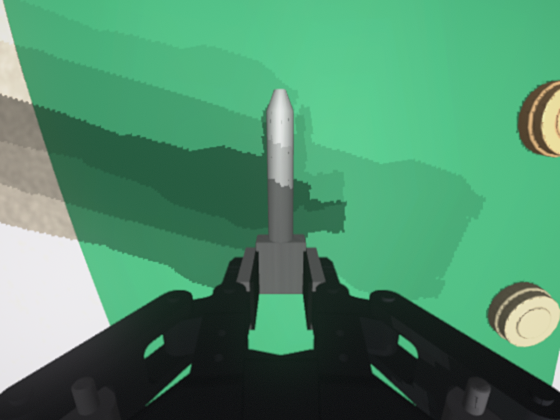

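```bash
python3 -c "
from h import *
to([.4443,-.1095,.0352],-98.65)"
```

```text
t 15.95 pos [ 0.5172 -0.2474  0.0861] w 0.0212 F [ 0.6  0.6 -0.1]
shift mm [ -93.7 -125.    50.2] ydir -98.91 zaxis [ 0.0049 -0.0024 -1.    ]
turn -0.26
```

apply_moves(
  motion=[
    [-1, -20, -27, 0, -0.2],
    [-1, -43, -57, 0, -0.2],
    [-1, -66, -88, 0, -0.2],
    [-1, -85, -113, 10, -0.2],
    [-1, -93, -124, 25, -0.2],
  ],
)

```text
time_s: 16.37
eef_pos: [0.4406, -0.1071, 0.0577]
eef_rot: [[0.989, -0.15, -0.001], [-0.15, -0.989, 0.001], [-0.001, -0.001, -1.0]]
force: [0.3, 0.1, -1.6]
width: 0.0211
```

apply_moves(
  motion=[
    [-1, 0, 0, 0, 0],
    [-1, 0, 0, 0, 0],
    [-1, 0, 0, 0, 0],
  ],
)

```text
time_s: 16.62
eef_pos: [0.4433, -0.1101, 0.0581]
eef_rot: [[0.988, -0.152, 0.0], [-0.152, -0.988, -0.0], [0.0, 0.0, -1.0]]
force: [1.2, -0.5, -0.5]
width: 0.0207
```

Run:
```python
from pin import *
W,p,s=pinlook('w15')
to([.4443,-.1095,.0352],-98.65)
H=W[...,2]; m=np.zeros(H.shape,bool); m[0:260,100:460]=True
k=m&(H>.0480)&(H<.058); n,l=cv2.connectedComponents(k.astype(np.uint8))
for i in range(1,n):
    if (l==i).sum()>100: rect(W,l==i,i)
```

```text
t 16.62 pos [ 0.4433 -0.1101  0.0581] w 0.0207 F [ 1.2 -0.5 -0.5]
shift mm [ 0.6 -1.3 22.7] ydir -98.72 zaxis [ 2.e-04 -3.e-04 -1.e+00]
turn -0.07
pin tool y -83.1307575245086 -14.004036116727356
x=0.0016*y+-0.24 ztop=-0.0016*y+-9.59 at y=-39: x -0.31 axis z -3.53
t 16.67 pos [ 0.4437 -0.1104  0.0584] w 0.0209 F [-0.1 -0.3 -0.4]
shift mm [ 0.4 -1.  23.2] ydir -98.75 zaxis [ 8.e-04 -4.e-04 -1.e+00]
turn -0.1
1 850 px 253 312 0 14 z 0.0512 mean [0.4621 0.0071 0.0511] rect [462.1   7.4] [ 5.5 25.9] 81.5
2 2678 px 240 323 19 52 z 0.0543 mean [ 0.4598 -0.005   0.0542] rect [459.7  -4.6] [12.9 36.3] 81.4
```

View pics/w15.png

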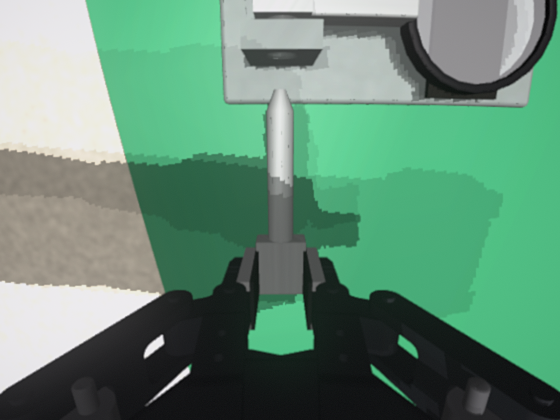

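apply_moves(
  motion=[
    [-1, 0.4, 0, 8, -0.1],
    [-1, 0.4, 0, 16, -0.1],
    [-1, 0.4, 0, 21, -0.1],
    [-1, 0.4, 0, 23, -0.1],
    [-1, 0.4, 0, 23, -0.1],
  ],
)

```text
time_s: 17.08
eef_pos: [0.4426, -0.1098, 0.034]
eef_rot: [[0.989, -0.15, -0.002], [-0.15, -0.989, 0.0], [-0.002, -0.0, -1.0]]
force: [0.0, 0.1, -1.9]
width: 0.021
```

apply_moves(
  motion=[
    [-1, 0, 0, 0, 0],
    [-1, 0, 0, 0, 0],
    [-1, 0, 0, 0, 0],
  ],
)

```text
time_s: 17.33
eef_pos: [0.4435, -0.1098, 0.0353]
eef_rot: [[0.989, -0.15, 0.001], [-0.15, -0.989, -0.0], [0.001, 0.0, -1.0]]
force: [0.2, -0.3, -1.4]
width: 0.0211
```

Run:
```python
from pin import *
W,p,s=pinlook('w16')
to([.4443,-.1095,.0350],-98.65)
pp,d=ctrl.snapshot('side'); cv2.imwrite('pics/s16.png',cv2.resize(pp[170:300,160:340,::-1],None,fx=4,fy=4))
R=s['eef_rot']; mid=s['eef_pos']+R@np.array([-.3,-39.1,-3.1])/1000; f=np.array([.4627,.0132,.038]); ydir=np.array([.1504,.9886,0]); xd=np.array([.9886,-.1504,0])
print('mid rel fork along y',(mid-f)@ydir*1000,'x',(mid-f)@xd*1000,'z',(mid-f)[2]*1000)
```

```text
t 17.33 pos [ 0.4435 -0.1098  0.0353] w 0.0211 F [ 0.2 -0.3 -1.4]
shift mm [ 0.5 -1.  -0.1] ydir -98.61 zaxis [ 5.e-04 -2.e-04 -1.e+00]
turn 0.04
pin tool y -96.73461872750633 -14.008955178643355
x=0.0049*y+-0.13 ztop=-0.0241*y+-10.47 at y=-39: x -0.32 axis z -3.54
t 17.38 pos [ 0.4435 -0.1098  0.0353] w 0.0212 F [ 0.4  1.1 -1.1]
shift mm [ 0.8 -0.4  0.3] ydir -98.61 zaxis [ 6.e-04 -2.e-04 -1.e+00]
turn 0.04
mid rel fork along y -85.36229982916193 x -0.8382631882448461 z 0.3828248851876839
```

View pics/w16.png

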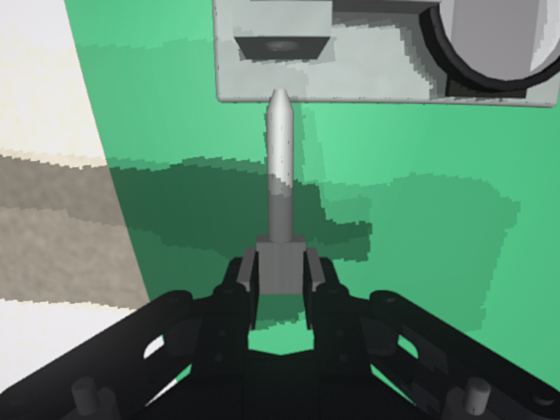

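View pics/s16.png

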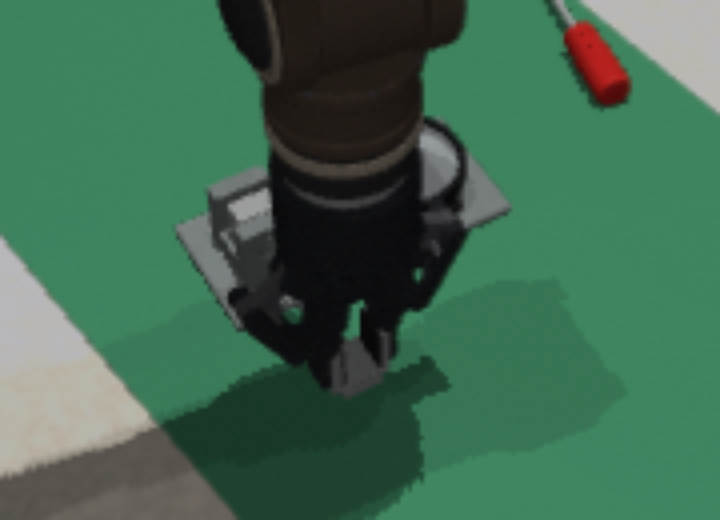

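apply_moves(
  motion=[
    [-1, 0.8, -4, 0.3, 0],
    [-1, 0.8, -9, 0.3, 0],
    [-1, 0.8, -14, 0.3, 0],
    [-1, 0.8, -19, 0.3, 0],
    [-1, 0.8, -23, 0.3, 0],
  ],
)

```text
time_s: 17.85
eef_pos: [0.4476, -0.0863, 0.0347]
eef_rot: [[0.989, -0.149, 0.0], [-0.149, -0.989, 0.0], [0.0, -0.0, -1.0]]
force: [0.2, 0.1, -0.1]
width: 0.0208
```

apply_moves(
  motion=[
    [-1, 0, -3, 0, 0],
    [-1, 0, -6, 0, 0],
    [-1, 0, -9, 0, 0],
    [-1, 0, -12, 0, 0],
    [-1, 0, -14, 0, 0],
  ],
)

```text
time_s: 18.27
eef_pos: [0.4496, -0.0729, 0.0347]
eef_rot: [[0.989, -0.15, -0.0], [-0.15, -0.989, 0.0], [-0.0, -0.0, -1.0]]
force: [-0.2, 0.5, -0.8]
width: 0.0214
```

```bash
cat > rel.py <<'E'
from h import *
def rel():
    s=ctrl.state();R=s['eef_rot']; mid=s['eef_pos']+R@np.array([-.3,-39.1,-3.1])/1000; f=np.array([.4627,.0132,.038]); ydir=np.array([.1504,.9886,0]); xd=np.array([.9886,-.1504,0])
    print('t',s['time_s'],'mid rel fork y %.2f x %.2f z %.2f'%((mid-f)@ydir*1000,(mid-f)@xd*1000,(mid-f)[2]*1000),'F',s['force'].round(1),'w',s['width'])
E
python3 -c "
from rel import *
rel()
p,d=ctrl.snapshot('wrist'); cv2.imwrite('pics/w17.png',p[:,:,::-1])"
```

```text
t 18.2667 mid rel fork y -48.00 x -0.34 z -0.21 F [-0.2  0.5 -0.8] w 0.021360905430498813
```

View pics/w17.png

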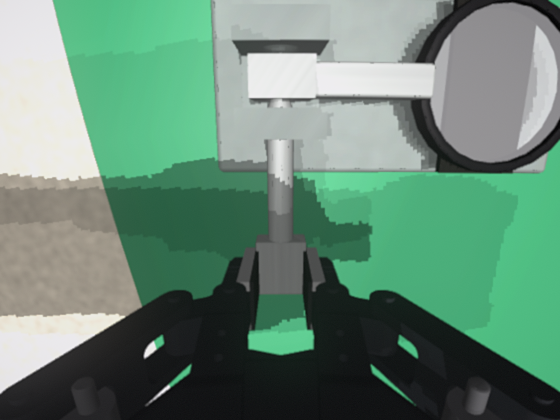

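apply_moves(
  motion=[
    [-1, 0.3, -3, 0, 0],
    [-1, 0.3, -6, 0, 0],
    [-1, 0.3, -9, 0, 0],
    [-1, 0.3, -12, 0, 0],
    [-1, 0.3, -15, 0, 0],
  ],
)

```text
time_s: 18.73
eef_pos: [0.4521, -0.0582, 0.0347]
eef_rot: [[0.989, -0.15, -0.0], [-0.15, -0.989, 0.0], [-0.0, -0.0, -1.0]]
force: [-0.3, 0.1, -1.0]
width: 0.0212
```

apply_moves(
  motion=[
    [-1, 0, -3, 0, 0],
    [-1, 0, -6, 0, 0],
    [-1, 0, -9, 0, 0],
    [-1, 0, -12, 0, 0],
    [-1, 0, -15, 0, 0],
  ],
)

```text
time_s: 19.15
eef_pos: [0.4544, -0.0433, 0.0347]
eef_rot: [[0.989, -0.15, -0.0], [-0.15, -0.989, -0.0], [-0.0, 0.0, -1.0]]
force: [-0.1, -0.3, -0.6]
width: 0.0213
```

```bash
python3 -c "
from rel import *
rel()
p,d=ctrl.snapshot('wrist'); cv2.imwrite('pics/w18.png',p[:,:,::-1])"
```

```text
t 19.15 mid rel fork y -18.05 x -0.06 z -0.21 F [-0.1 -0.3 -0.6] w 0.021281687886005745
```

View pics/w18.png

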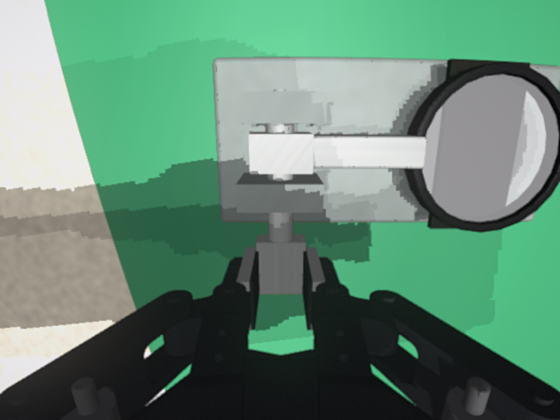

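Through tongue, entering the far ear, with no contact force. The last 18 mm.

apply_moves(
  motion=[
    [-1, 0, -3, 0, 0],
    [-1, 0, -6, 0, 0],
    [-1, 0, -9, 0, 0],
    [-1, 0, -12, 0, 0],
    [-1, 0, -15, 0, 0],
  ],
)

```text
time_s: 19.62
eef_pos: [0.4567, -0.0285, 0.0347]
eef_rot: [[0.989, -0.15, 0.0], [-0.15, -0.989, -0.0], [0.0, 0.0, -1.0]]
force: [0.0, 0.3, -0.1]
width: 0.0209
```

apply_moves(
  motion=[
    [-1, 0, -1, 0, 0],
    [-1, 0, -2, 0, 0],
    [-1, 0, -3, 0, 0],
    [-1, 0, -3.5, 0, 0],
  ],
)

```text
time_s: 19.95
eef_pos: [0.4571, -0.0255, 0.0347]
eef_rot: [[0.989, -0.15, -0.0], [-0.15, -0.989, -0.001], [-0.0, 0.001, -1.0]]
force: [-1.3, -2.9, 0.1]
width: 0.0209
```

```bash
python3 -c "
from rel import *
rel()
p,d=ctrl.snapshot('wrist'); cv2.imwrite('pics/w19.png',p[:,:,::-1])"
```

```text
t 19.95 mid rel fork y -0.04 x -0.06 z -0.25 F [-1.3 -2.9  0.1] w 0.02090671551766228
```

View pics/w19.png

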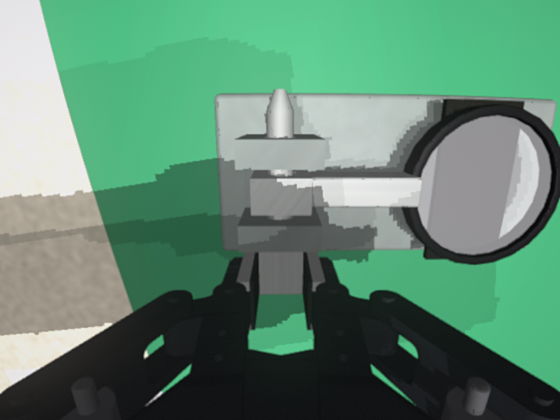

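apply_moves(
  motion=[
    [-1, 0, -0.5, 0, 0],
    [-1, 0, -1, 0, 0],
    [-1, 0, -1, 0, 0],
  ],
)

```text
time_s: 20.25
eef_pos: [0.4571, -0.0254, 0.0347]
eef_rot: [[0.989, -0.151, -0.0], [-0.151, -0.989, -0.003], [0.0, 0.003, -1.0]]
force: [-0.9, -6.5, -0.4]
width: 0.0208
```

apply_moves(
  motion=[
    [-0.4, 0, 0, 0, 0],
    [-0.2, 0, 0, 0, 0],
    [-0.1, 0, 0, 0, 0],
    [-0.1, 0, 0, 0, 0],
  ],
)

```text
time_s: 20.58
eef_pos: [0.4574, -0.0241, 0.0348]
eef_rot: [[0.989, -0.15, 0.0], [-0.15, -0.989, 0.001], [0.0, -0.001, -1.0]]
force: [-0.2, 0.3, -0.6]
width: 0.0385
```

```bash
python3 -c "
from rel import *
rel()"
```

```text
t 20.5833 mid rel fork y 1.43 x 0.07 z -0.07 F [-0.2  0.3 -0.6] w 0.03850035423077689
```

Shoulder met the ear (force built up while position stalled). Now rise, retreat and check.

apply_moves(
  motion=[
    [-0.1, 0, 0, -10, 0],
    [-0.1, 0, 0, -35, 0],
    [-0.1, 0, 0, -70, 0],
    [-0.1, 0, 20, -90, 0],
    [-0.1, 0, 40, -100, 0],
  ],
)

```text
time_s: 21.0
eef_pos: [0.4529, -0.0638, 0.1388]
eef_rot: [[0.989, -0.147, 0.005], [-0.147, -0.989, -0.0], [0.005, -0.0, -1.0]]
force: [-0.1, -0.5, 0.4]
width: 0.0383
```

apply_moves(
  motion=[
    [-0.1, 0, 0, 0, 0],
    [-0.1, 0, 0, 0, 0],
    [-0.1, 0, 0, 0, 0],
  ],
)

```text
time_s: 21.25
eef_pos: [0.451, -0.0636, 0.1346]
eef_rot: [[0.989, -0.15, -0.0], [-0.15, -0.989, 0.001], [-0.0, -0.0, -1.0]]
force: [0.2, 0.2, -0.2]
width: 0.0384
```

Run:
```python
from ana import *
s=ctrl.state(); p,d=ctrl.snapshot('wrist'); W=cloud('wrist',d,s); cv2.imwrite('pics/w20.png',p[:,:,::-1]); np.savez('w20.npz',p=p,W=W)
H=W[...,2]; m=np.zeros(H.shape,bool); m[0:250,180:400]=True
k=m&(H>.0480)&(H<.058); n,l=cv2.connectedComponents(k.astype(np.uint8))
for i in range(1,n):
    if (l==i).sum()>100: rect(W,l==i,i)
f=np.array([.4627,.0132]); X=(W[...,:2]-f)*1000; a=X@np.array([.1504,.9886]); b=X@np.array([.9886,-.1504])
k=m&(H>.034)&(H<.047)&(abs(b)<14)
for lo,hi,nm in [(-60,-24.5,'tab side'),(25,60,'tip side')]:
    q=k&(a>lo)&(a<hi); print(nm,q.sum(),'along y',np.percentile(a[q],[1,50,99]).round(1),'x',np.percentile(b[q],[1,99]).round(1),'ztop',np.percentile(H[q],95).round(4))
print(s['eef_pos'],s['force'],s['time_s'])
```

```text
1 1043 px 254 307 72 91 z 0.0544 mean [0.4651 0.0308 0.0543] rect [465.3  30.9] [12.5 36.3] 80.9
2 850 px 263 299 98 120 z 0.0514 mean [0.463  0.013  0.0514] rect [463.  13.] [15.  25.6] 81.4
3 864 px 255 305 127 143 z 0.0545 mean [ 0.4596 -0.0045  0.0544] rect [459.6  -4.5] [11.2 35.6] 81.4
tab side 1137 along y [-51.8 -38.  -25.1] x [-12.6  11.1] ztop 0.044
tip side 361 along y [26.2 33.3 43.4] x [-5.4  6.1] ztop 0.0436
[ 0.45104735 -0.06358631  0.13456672] [ 0.22150309  0.18248668 -0.21621925] 21.25
```

View pics/w20.png

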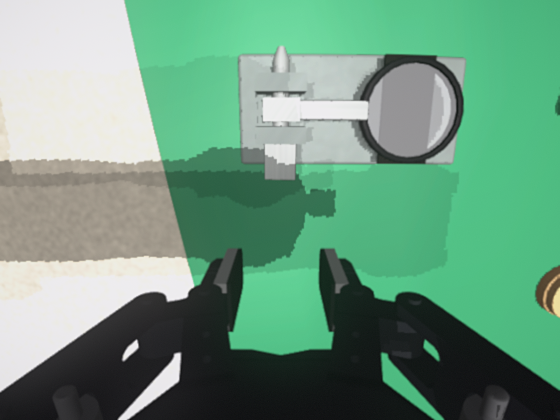

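```bash
python3 -c "
from rig import ctrl
print(ctrl.finish_job())"
```

```text
the job is handed in; nothing more can be done
None
```

The magnifier is refitted and the job is handed in, at about 21 s of the 67 s allowed. No verdict is reported, so the results below come from my own checks.

- **Lens arm:** I laid it in the fork and let go. After the pin was in, the last wrist picture put the tongue within about 0.5 mm of the fork's centre, level and in line with the stand.
- **Pin:** I pulled it out of the slot by the shaft, laid it on the bench and gripped it again by the tab. I then pushed it tip first through ear, tongue and ear from the robot's right, until the shoulder met the ear. The push force rose to about 6.5 N and the pin stopped moving.
- **Last check:** After I let go, the far end of the tab was 51.8 mm from the fork's centre (52 nominal). The tip was 43.4 mm out on the other side (44 nominal). So the pin is home within about 1 mm, and it is level.
- **Robot and bystanders:** The gripper was clear, about 10 cm above the stand, and touching nothing. I did not touch the tins, the driver stand or the screwdriver, but I did not measure their positions again at the end.

No check failed. The first grip on the lens arm was too shallow, so I redid it lower before lifting.

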